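# Shift and clamp the repair stand's carriage

### The arm

A 7-joint arm with a two-finger parallel gripper is mounted at the origin on the work surface. World frame = base frame: x ahead of the robot, y to its left, z up, the work surface at z = 0. Lengths are in m, angles in rad, forces in N, time in s.
With the tool pointing down it reaches from about 0.4 to 0.85 m from the base axis. Payload 10.4 kg.
Tool frame: the origin (TCP) lies between the finger pads; the fingertips stand 8 mm ahead of it and the grasp point (between the pads) lies 11 mm behind it; z points along the fingers, x is the direction in which the jaws open and shut, and the axes are right-handed (so a half turn about z gives the same grasp; the last joint's range is limited). The gripper opens to 87 mm and grips with 3 to 60 N. Pads are 19 mm wide; open, the fingers measure 117 mm over their backs; the gripper's body (75 mm by 190 mm) begins 51 mm behind the grasp point.
Start: joints at [-1.223, 0.332, -0.065, 1.46, 0.022, 1.35, -0.088], TCP at [0.226, 0.583, 0.231] pointing down, gripper open.
Joint ranges: [-2.6, 2.6], [-0.5, 2.12], [-1.47, 1.34], [0.16, 2.42], [-1.27, 4.41], [0.06, 2.06], [-2.6, 2.6]. Speed limits (rad/s): [2.22, 2.22, 2.79, 2.79, 3.14, 3.14, 3.14].

### API

Orientations are given as a unit quaternion [x, y, z, w].
In Python, from bench import r, viewer gives the robot as it stands.
- The arm moves only by the tool apply_moves, never from a script. Its argument "increments" is a list of rows, each an object with "grip": the closure in counts, from 0 (fully open) to 255 (shut); "xyz": the shift along the tool's x, y, z in mm, a list of three; "rotation": the turn, a rotation vector about the tool's x, y, z in degrees, a list of three. A call has 1 to 5 rows; each row is the pose to reach, as a shift and turn from the pose measured when the call began, along the tool's axes at that moment; what a row does not reach only later rows make up. A row lasts 1/8 s, in which the tool goes at most 62.5 mm and 10.7 degrees, less where a joint would pass 70% of its speed; a pose out of reach is approached as far as the arm can. A call with a gripper value outside its range is refused whole. The fingers move at their own pace and stop on an object; "squeeze" is the grip in N (left out, the last holds). Time passes only in rows, so rows that repeat a pose let the fingers close. It gives the time, the measured TCP pose, the force and the opening at its end, in the units of the state.
- r.read_state(): the state, without advancing time (a new reading comes with each control period).
- viewer.camera(name): name is "side" or "top" or "wrist"; returns a dict with "img" (384x512x3 uint8, blue, green, red), "range_z" (384x512 float32, m along the optical axis (not along the pixel's ray), 0 where there is no reading), "vertical_fov" (degrees; the focal length in pixels is half the picture's height over the tangent of half this angle, whatever the lens; pixels are square), "cx", "cy" (the principal point, pixels), "rvec" (rotation vector, rad) and "tvec" (3), from world to camera coordinates, as OpenCV has them. Camera axes: x right, y down, z forward; pixel columns grow to the right and rows downward; lengths in m; the calibration is good to about 2 mm. A picture is of the moment at which its call begins.
- r.close_job(): hands the job in, once; it reports no verdict.
The state is a dict: "time": time; "joint_positions": joint angles; "joint_vel": joint speeds; "joint_torque": joint torques, N m; "ee_pos": TCP position; "eef_rot": TCP orientation; "ft_force": force on the tool from outside, world axes, zero at the start; "torque": the same for the moment, N m; "width": finger opening in m.
Only numpy, scipy, OpenCV 4.12 (cv2) and the standard library are available. Lean on these libraries where they do the work, as an engineer would, in place of code of your own. Each camera call takes 0.05 s, during which the arm holds its last target.

### The job

On the repair stand, first lift every loose part lying in the carriage's path into the plywood tray, and pull up the sprung plunger and twist it clockwise into its rest notch so that it stays up by itself. Then slide the carriage all the way to its far stop, and only then push the loose square key from its wooden holder fully into the clamp's recessed socket and turn it clockwise to its stop, so that the clamp's tongue swings over the carriage; leave the key standing in the socket. Do not disturb the mug, the glue jar or the screwdriver.

Things in the scene. Friction and masses are not known exactly. Their poses are not given: they have to be found in the camera images.
- stand: Repair stand, a fixed aluminium base plate 200 x 440 x 14 mm. Origin: centre of its underside, on the table; its y axis runs along its length, z up. The carriage sits at its +y end, the clamp turret at its -y end (0, -182 mm); between them lies the open path 220 mm long, its floor the plate's top (14 mm up), on which the loose parts lie. The plunger's column stands at (65, 140) mm of this frame, its steel collar (42 mm square) topping out 72 mm up.
- carriage (a joint): How far the grey carriage (165 x 130 mm plate, with a low black appliance module on it, top 67 mm above the table) has slid from its start towards the stand's -y end: 0 to 0.22 m, 0.22 being the far stop. Locked at 0 by the plunger's pin until that is pulled up about 9 mm. It slides with about 2.5 N of friction and stays where left.
- carriage_handle (a point): Centre of the carriage's handle, a black bar 60 mm long (along this frame's x, as the stand's x), 14 mm wide and 18 mm high on a thin post, its centre 104 mm above the table: free on both long sides, pinched from above. The module (67 mm high) lies 27 mm to its -y side. Moves with the carriage; the carriage moves along -y of this frame.
- plunger_grip (a point): Centre of the plunger's T-bar: black, 60 mm long (along this frame's x), 14 mm wide, 18 mm high, 99 mm above the table when down. It turns and rises with the plunger.
- plunger (a joint): Lift of the plunger: 0 down (locked), 0.024 m at most. A spring pulls it down with 6 N at 0 rising to 13 N at 0.024. Its cross-pin lies in a deep slot of the collar and can turn only when lifted 19 mm or more; lowered into the rest notch (8 mm deep in the collar's top, a quarter turn from the slot) it rests at about 0.0105 and stays.
- plunger_turn (a joint): Turn of the plunger, clockwise from above positive: 0 in the deep slot (T-bar along the stand's x), 1.571 rad at the rest notch (T-bar along the stand's y), stop at 1.64. Turns easily once lifted.
- clamp (a joint): Turn of the clamp turret (46 mm steel square on a vertical axis), clockwise from above positive: starts between 0 and 0.25, stop at 1.4 rad, where its tongue (65 mm from the axis) lies over the end of the carriage. About 0.1 N m to turn; stays where left.
- socket (a point): Centre of the mouth of the clamp's square hole, 56 mm above the table, on the turret's axis. Hole 14.4 mm square, 24 mm deep, mouth bevelled 2 mm, sides along this frame's x and y, recessed 10 mm below the turret's rim (opening in the rim 30 mm square, rim top 66 mm above the table). Turns with the clamp.
- key_grip (a point): Centre of the loose key's T-bar: steel, 70 mm long (along this frame's x), 14 mm wide (y), 18 mm high. The key, 0.12 kg, stands upright in its holder with its shaft 28 mm down the hole; the bar's centre lies 84 mm above the key's tip. Shaft 12 mm square, sides along x and y, lowest 3 mm stepped in to 9 mm square.
- key_tip (a point): Lower end of the key's shaft, on its axis; z points up along the shaft.
- holder: Key holder, a fixed wooden block 56 x 56 x 40 mm with a 15.5 mm square hole 28 mm deep in its middle. Origin: centre of its underside.
- tray: Open plywood tray, fixed, outside 260 (x) x 180 (y) x 45 mm high, walls and floor 5 mm thick. Origin: centre of its underside, on the table.
- transformer_mid (a point): Centre of a loose transformer block, steel with copper, 36 (x) x 64 (y) x 38 mm high, 0.25 kg. May be absent.
- adaptor_mid (a point): Centre of a loose black power adaptor, 34 (x) x 66 (y) x 32 mm high. May be absent.
- heatsink_mid (a point): Centre of a loose finned aluminium heatsink, 36 (x) x 64 (y) x 30 mm high. May be absent.
- motor_mid (a point): Centre of a loose small motor, round steel can on a white foot, 34 (x) x 60 (y) x 36 mm high. May be absent.
- mug: White mug, 76 mm wide and 90 mm high, leave alone. Origin: centre of its underside.
- glue: Grey glue jar, 44 mm wide and 100 mm high, leave alone. Origin: centre of its underside.
- screwdriver: Screwdriver lying on the table, leave alone. Origin: under its middle; it lies along its x.
Not all that is in view belongs to the job. What is shaped like the part that bears adaptor_mid but blue or yellow is not meant.

How it is judged:
On the way, in this order (a step that is already met when the one before it is completed fails the run):
1. every loose part lies released in the tray and the plunger rests in its notch, let go, with the carriage still at its start (x of transformer_mid in the frame of tray between -0.125 and 0.125 m and y of transformer_mid in the frame of tray between -0.085 and 0.085 m and z of each of transformer_mid, adaptor_mid, heatsink_mid, motor_mid in the frame of tray below 0.06 m and x of adaptor_mid in the frame of tray between -0.125 and 0.125 m and y of adaptor_mid in the frame of tray between -0.085 and 0.085 m and x of heatsink_mid in the frame of tray between -0.125 and 0.125 m and y of heatsink_mid in the frame of tray between -0.085 and 0.085 m and x of motor_mid in the frame of tray between -0.125 and 0.125 m and y of motor_mid in the frame of tray between -0.085 and 0.085 m and contact force between the fingers and transformer below 0.3 N and contact force between the fingers and adaptor below 0.3 N and contact force between the fingers and heatsink below 0.3 N and contact force between the fingers and motor below 0.3 N and value of joint plunger between 0.008 and 0.014 m and value of joint plunger_turn above 1.3 rad and contact force between the fingers and plunger_turn below 0.3 N and value of joint carriage below 0.02 m), for 0.3 s.
2. the carriage is at its far stop (value of joint carriage above 0.21 m and value of joint plunger between 0.008 and 0.014 m and value of joint plunger_turn above 1.3 rad), for 0.2 s.
3. the key is fully in the clamp's socket, before it is turned (z of key_tip in the frame of socket below -0.018 m and horizontal distance between key_tip and socket below 0.005 m and angle between key_tip's own z axis and vertical below 0.15 rad and value of joint carriage above 0.21 m), for 0.1 s.
4. the key has turned the clamp to its stop (all of step 3 and value of joint clamp above 1.2 rad), for 0.2 s.
At the end, for the whole second after the job is handed in: All parts present lie at rest in the tray; plunger in its notch (lift 8-14 mm, turned over 1.3 rad); carriage within 10 mm of its far stop; clamp turned past 1.2 rad; key at rest in the socket, 18 mm deep or more, within 5 mm of its axis, upright within 0.15 rad (all of step 4 and x of transformer_mid in the frame of tray between -0.125 and 0.125 m and y of transformer_mid in the frame of tray between -0.085 and 0.085 m and z of each of transformer_mid, adaptor_mid, heatsink_mid, motor_mid in the frame of tray below 0.06 m and x of adaptor_mid in the frame of tray between -0.125 and 0.125 m and y of adaptor_mid in the frame of tray between -0.085 and 0.085 m and x of heatsink_mid in the frame of tray between -0.125 and 0.125 m and y of heatsink_mid in the frame of tray between -0.085 and 0.085 m and x of motor_mid in the frame of tray between -0.125 and 0.125 m and y of motor_mid in the frame of tray between -0.085 and 0.085 m and value of joint plunger between 0.008 and 0.014 m and value of joint plunger_turn above 1.3 rad and linear speed of each of key, transformer, adaptor, heatsink, motor below 0.02 m/s); the robot touches nothing.
It fails at once if the mug is disturbed (moved 3 cm) (distance of mug from where it was at the start of the episode above 0.03 m).
It fails at once if the glue is disturbed (moved 3 cm) (distance of glue from where it was at the start of the episode above 0.03 m).
It fails at once if the screwdriver is disturbed (moved 3 cm) (distance of screwdriver from where it was at the start of the episode above 0.03 m).
Of transformer, adaptor, heatsink, motor only 2 to 4 are there at a start; the rules pass over those that are not, and their reading is None.
At some moment in a run one of transformer, adaptor, heatsink, motor may be knocked a few centimetres aside while the robot is not near it.
It also fails if it takes over 210 s, if anything falls off the work surface, if the arm or the gripper's body presses on something with over 40 N, if the wrist force passes 120 N, or if a joint passes its speed limit or range.

## Working session

There is one attempt and no reset: what is moved stays moved. The work goes in short steps, Python scripts to look and compute and a tool call to move; the robot and the scene stay as the last step left them, time stands still between calls to the robot, and variables do not carry over. Pictures are saved under pics/ and viewed, and the job is handed in when it is done.

Besides the shell and the picture viewer there is one more tool, called after "Call:" as name([rows], argument=value, ...), one row to a line, values as JSON. apply_moves: Moves the arm, as the interface text tells. Its arguments: {"type":"object","properties":{"increments":{"type":"array","items":{"type":"object","properties":{"grip":{"type":"number"},"xyz":{"type":"array","items":{"type":"number"}},"rotation":{"type":"array","items":{"type":"number"}}}}},"squeeze":{"type":"number"}},"required":["increments"]}

```bash
ls; mkdir -p pics; python3 - <<'E'
from bench import r, viewer
import cv2, numpy as np
print(r.read_state())
for n in ["side","top","wrist"]:
    c=viewer.camera(n); cv2.imwrite(f"pics/{n}0.png",c["img"]); np.savez(f"pics/{n}0.npz",**{k:v for k,v in c.items()})
    print(n,c["vertical_fov"],c["cx"],c["cy"],c["rvec"],c["tvec"])
E
```

```text
pics
{'time': 0.0, 'joint_positions': array([-1.22263738,  0.33283652, -0.06470545,  1.4609646 ,  0.02161943,
        1.34989349, -0.08848698]), 'joint_vel': array([-0.00101231, -0.00062813,  0.00175197, -0.00168442,  0.00046391,
       -0.00126556,  0.00041361]), 'joint_torque': array([ 4.83912645e-04, -6.23256540e+01,  2.51311337e-02, -3.89910185e+01,
       -6.12255838e-02,  3.95013322e-02,  1.81385367e-04]), 'ee_pos': array([0.22632131, 0.58217177, 0.22976491]), 'eef_rot': array([ 8.25312456e-01,  5.64675886e-01, -5.55352724e-04,  4.30817313e-04]), 'ft_force': array([0.74157109, 0.61838192, 0.30372172]), 'torque': array([-0.01588899,  0.01466432, -0.03949224]), 'width': 0.08678968803375521}
side 44.05751921097025 259.6643387376162 189.92833933125155 [ 2.28024858 -0.1146367   0.04953717] [-0.51852964  0.06956788  1.33513013]
top 55.04251470670016 254.22615735513682 192.35799939604144 [ 2.16360878 -2.19281534  0.10890494] [-0.08602244  0.50711318  1.21418705]
wrist 71.1348448277681 254.31038268454378 189.69304156652566 [-2.36967953 -1.62451061 -0.25503525] [-0.62461782 -0.03896291  0.39059765]
```

View pics/top0.png

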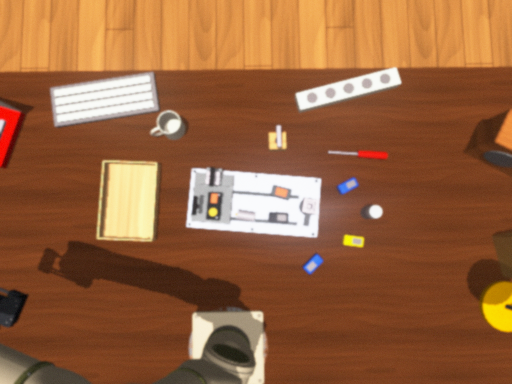

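View pics/side0.png

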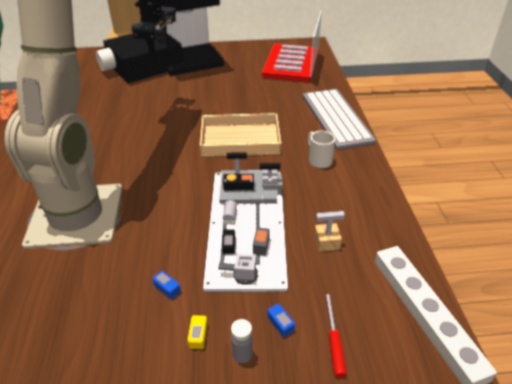

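View pics/wrist0.png

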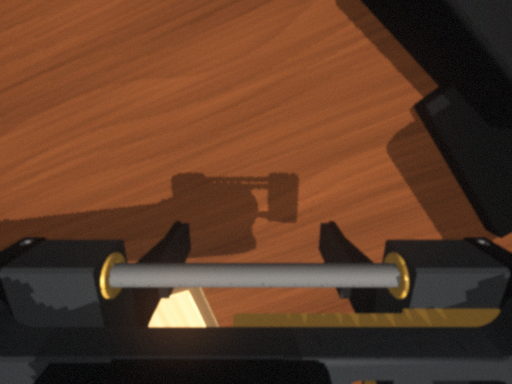

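```bash
cat > h.py <<'E'
from bench import r, viewer
import cv2, numpy as np, sys
from scipy.spatial.transform import Rotation as R
def cam(n):
    return viewer.camera(n)
def K(c):
    f=192/np.tan(np.radians(c["vertical_fov"])/2)
    return f
def ray(c,u,v):
    Rm=cv2.Rodrigues(np.array(c["rvec"],float))[0]; t=np.array(c["tvec"],float).ravel()
    d=np.array([(u-c["cx"])/K(c),(v-c["cy"])/K(c),1.])
    return -Rm.T@t, Rm.T@d
def onz(c,u,v,z):
    o,d=ray(c,u,v); return o+d*(z-o[2])/d[2]
def cloud(c):
    v,u=np.mgrid[0:384,0:512]; z=c["range_z"].astype(float)
    Rm=cv2.Rodrigues(np.array(c["rvec"],float))[0]; t=np.array(c["tvec"],float).ravel()
    P=np.stack([(u-c["cx"])/K(c)*z,(v-c["cy"])/K(c)*z,z],-1)
    P=(P-t)@Rm; P[z==0]=np.nan
    return P
def proj(c,p):
    Rm=cv2.Rodrigues(np.array(c["rvec"],float))[0]; q=Rm@np.array(p,float)+np.array(c["tvec"],float).ravel()
    return q[0]/q[2]*K(c)+c["cx"], q[1]/q[2]*K(c)+c["cy"]
def crop(c,x0,y0,x1,y1,s,name):
    im=cv2.resize(c["img"][y0:y1,x0:x1],None,fx=s,fy=s,interpolation=cv2.INTER_CUBIC); cv2.imwrite("pics/"+name,im)
def load(n):
    d=np.load(n); return {k:d[k] for k in d}
def move(target,yaw_R=None):
    """tool-frame increment (mm, rotvec deg) from current measured pose to target pos / rotation"""
    s=r.read_state(); Rc=R.from_quat(s["eef_rot"])
    x=Rc.inv().apply(np.array(target)-s["ee_pos"])*1000
    rv=np.degrees((Rc.inv()*yaw_R).as_rotvec()) if yaw_R is not None else None
    return np.round(x,1), (np.round(rv,1) if rv is not None else None)
def down(ang):
    """tool pointing down, jaw x axis at world angle ang (deg), nearest equivalent chosen by current yaw"""
    s=r.read_state(); Rc=R.from_quat(s["eef_rot"]); best=None
    for a in (ang,ang+180):
        a=np.radians(a); X=np.array([np.cos(a),np.sin(a),0]); Z=np.array([0,0,-1.]); Y=np.cross(Z,X)
        Q=R.from_matrix(np.stack([X,Y,Z],1)); m=(Rc.inv()*Q).magnitude()
        if best is None or m<best[0]: best=(m,Q)
    return best[1]
E
python3 - <<'E'
from h import *
c=load("pics/top0.npz"); crop(c,180,150,330,250,5,"topc.png")
P=cloud(c)
for n,(u,v) in dict(tray=(128,200),table=(160,280),mug=(172,124),hold=(278,138),standUL=(192,169),UR=(321,178),LR=(318,237),LL=(188,227)).items(): print(n,P[v,u],onz(c,u,v,0.014))
c=load("pics/side0.npz"); crop(c,200,140,350,300,5,"sidec.png")
P=cloud(c); print(P[135,240],P[280,215])
E
```

```text
tray [0.48695911 0.33489104 0.00786218] [0.48649481 0.33284125 0.014     ]
table [ 0.21768766  0.22651473 -0.001763  ] [0.21987852 0.22264881 0.014     ]
mug [0.74938478 0.18874612 0.0038802 ] [0.74650105 0.18655823 0.014     ]
hold [ 0.67062896 -0.16997768  0.10707006] [ 0.69315315 -0.17710311  0.014     ]
standUL [0.58997645 0.11827096 0.00992156] [0.5893303  0.11761557 0.014     ]
UR [ 0.55460883 -0.32330719  0.00063418] [ 0.55288342 -0.32073841  0.014     ]
LR [ 3.53294584e-01 -3.07131549e-01 -7.36348964e-05] [ 0.35373409 -0.30460947  0.014     ]
LL [0.39311171 0.13263368 0.00252034] [0.39310635 0.1306683  0.014     ]
[0.48767161 0.34493687 0.00214406] [ 0.38500295 -0.28271726  0.01470253]
```

View pics/topc.png

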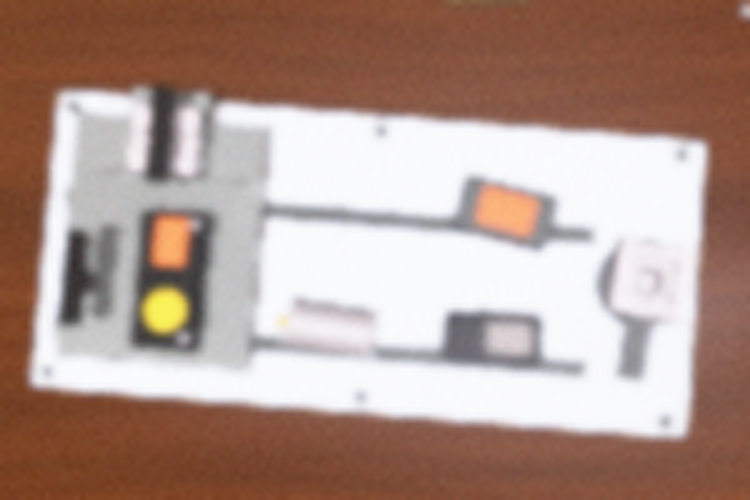

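View pics/sidec.png

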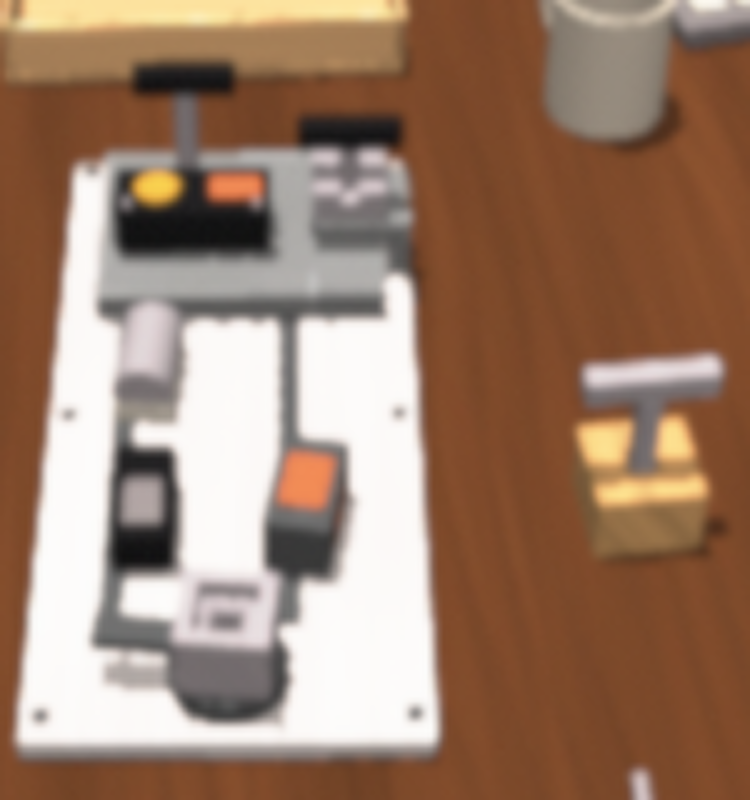

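```bash
cat > meas.py <<'E'
from h import *
def rect(pts):
    (cx,cy),(w,h),a=cv2.minAreaRect(pts.astype(np.float32)); 
    if w<h: w,h,a=h,w,a+90
    return np.round([cx,cy,w,h,a],4)
def stand(c):
    hsv=cv2.cvtColor(c["img"],cv2.COLOR_BGR2HSV)
    m=((hsv[...,1]<60)&(hsv[...,2]>190)).astype(np.uint8)
    m[:150]=0;m[260:]=0;m[:,:175]=0;m[:,335:]=0
    m=cv2.morphologyEx(m,cv2.MORPH_OPEN,np.ones((2,2)))
    n,l,st,_=cv2.connectedComponentsWithStats(m); k=1+np.argmax(st[1:,4])
    v,u=np.where(l==k)
    hull=cv2.convexHull(np.stack([u,v],1).astype(np.float32))[:,0]
    p=np.array([onz(c,a,b,0.014)[:2] for a,b in hull])
    return rect(p*1000)
E
python3 - <<'E'
from meas import *
c=load("pics/top0.npz"); print("stand",stand(c))
hsv=cv2.cvtColor(c["img"],cv2.COLOR_BGR2HSV)
# tray
m=(cv2.inRange(hsv,(15,40,120),(35,200,255))>0).astype(np.uint8); m[:,:80]=0;m[:,175:]=0;m[:150]=0;m[260:]=0
v,u=np.where(m); hull=cv2.convexHull(np.stack([u,v],1).astype(np.float32))[:,0]
print("tray",rect(np.array([onz(c,a,b,0.045)[:2] for a,b in hull])*1000))
P=cloud(c)
for (z0,z1,nm) in ((0.028,0.06,"parts"),):
    pass
sel=np.isfinite(P[...,2])
def comps(Q,lo,hi,box):
    m=((Q[...,2]>lo)&(Q[...,2]<hi)).astype(np.uint8); b=np.zeros_like(m); b[box[1]:box[3],box[0]:box[2]]=1; m*=b
    n,l,st,_=cv2.connectedComponentsWithStats(m)
    for k in range(1,n):
        if st[k,4]<15: continue
        q=Q[l==k]; print(st[k],rect(q[:,:2]*1000),"zmed",np.median(q[:,2]).round(4),np.percentile(q[:,2],95).round(4))
print("top"); comps(P,0.03,0.2,(180,110,330,250))
print("high"); comps(P,0.085,0.2,(180,110,330,250))
c2=load("pics/side0.npz"); P2=cloud(c2)
print("side"); comps(P2,0.03,0.2,(195,140,350,300))
print("sidehigh"); comps(P2,0.085,0.2,(195,140,350,300))
E
```

```text
stand [470.0988 -93.6336 442.076  203.5409  84.7363]
tray [485.0994 325.2172 267.5446 191.3361 176.6871]
top
[180 118   4  17  48] [728.7487 147.9532  46.1437   9.038  172.6512] zmed 0.059 0.0892
[269 125  18  25 312] [ 680.2161 -172.7669   71.6337   55.4916    2.4743] zmed 0.0413 0.1065
[ 191  167   43   58 1938] [495.5706  47.0524 178.2267 130.3381 174.8033] zmed 0.0358 0.109
[271 185  21  15 224] [ 503.6123 -180.9372   63.7031   36.0696   74.6614] zmed 0.051 0.0551
[300 198  19  29 303] [ 435.5499 -267.0812   88.8838   50.0386  169.4399] zmed 0.0564 0.0673
[235 210  20  12 180] [429.485  -59.6798  63.5313  33.1382  79.8731] zmed 0.0468 0.0518
[269 212  20  11 204] [ 421.7513 -171.2924   62.7249   32.9734   88.8613] zmed 0.045 0.0485
high
[276 125   6  23 101] [ 680.2148 -172.829    71.6422   13.7529    1.1893] zmed 0.1041 0.1075
[209 167   6  20  93] [550.7169  41.3645  59.5779  13.4722 174.9104] zmed 0.1074 0.111
[192 196   6  19  98] [460.9566  94.9844  57.0394  13.9726 175.1073] zmed 0.1119 0.116
side
[200 140  81   9 354] [481.383  239.7954 258.5691  30.4888 174.6052] zmed 0.0
[... 247 characters left out ...]
60.7162  179.9298] zmed 0.0412 0.105
[252 226  18  26 353] [ 505.0635 -183.3517   67.9555   36.3182   73.7976] zmed 0.0504 0.0539
[221 228  15  24 291] [ 422.8748 -172.4792   70.5897   33.2651   84.1138] zmed 0.0445 0.0479
[218 253  38  27 631] [ 437.898  -271.4516   88.9289   50.5216  172.8125] zmed 0.054 0.0666
sidehigh
[312 140  23   6  41] [732.4688 153.3454  67.9512  24.7893 176.2535] zmed 0.0884 0.0903
[226 152  21  11 157] [461.7094  92.8768  58.8521  17.567  172.0272] zmed 0.1061 0.1134
[259 162  21   9 160] [551.9694  40.8301  56.9304  20.3611 176.0202] zmed 0.1031 0.1089
[316 211  28  11 226] [ 6.800007e+02 -1.744460e+02  6.939610e+01  1.844370e+01  3.652000e-01] zmed 0.1011 0.1061
```

```bash
cat > go.py <<'E'
from h import *
a=list(map(float,sys.argv[1:]))
s=r.read_state()
print("t",s["time"],"pos",np.round(s["ee_pos"],4),"yawX",np.round(np.degrees(np.arctan2(*R.from_quat(s["eef_rot"]).as_matrix()[:2,0][::-1])),2),"j7",np.round(s["joint_positions"],2),"w",round(s["width"],4),"F",np.round(s["ft_force"],1))
print(move(a[:3],down(a[3])))
E
python3 go.py 0.429 -0.060 0.15 -10
```

```text
t 0.15 pos [0.2264 0.5822 0.23  ] yawX 68.76 j7 [-1.22  0.33 -0.06  1.46  0.02  1.35 -0.09] w 0.0869 F [ 0.3 -0.6 -0.5]
(array([-525.1,  421.5,   80.5]), array([ 0. ,  0. , 78.8]))
```

Call:
apply_moves([
  {"xyz":[-525,421,50],"rotation":[0,0,78.8],"grip":0},
  {"xyz":[-525,421,50],"rotation":[0,0,78.8],"grip":0},
  {"xyz":[-525,421,50],"rotation":[0,0,78.8],"grip":0},
  {"xyz":[-525,421,50],"rotation":[0,0,78.8],"grip":0},
  {"xyz":[-525,421,50],"rotation":[0,0,78.8],"grip":0},
], squeeze=25)

```text
time: 0.78
ee_pos: [0.3203, 0.2832, 0.2072]
eef_rot: [0.992, 0.128, -0.0, 0.0]
ft_force: [0.9, 0.1, 0.2]
width: 0.0872
```

```bash
python3 go.py 0.429 -0.060 0.18 -10
```

```text
t 0.775 pos [0.3203 0.2832 0.2072] yawX 14.68 j7 [-1.   -0.1   0.15  1.99  0.02  1.25 -0.59] w 0.0872 F [0.9 0.1 0.2]
(array([ 18.2, 359.6,  27.3]), array([ 0. ,  0. , 24.7]))
```

Call:
apply_moves([
  {"xyz":[18,360,20],"rotation":[0,0,24.7],"grip":0},
  {"xyz":[18,360,20],"rotation":[0,0,24.7],"grip":0},
  {"xyz":[18,360,20],"rotation":[0,0,24.7],"grip":0},
  {"xyz":[18,360,20],"rotation":[0,0,24.7],"grip":0},
  {"xyz":[18,360,20],"rotation":[0,0,24.7],"grip":0},
])

```text
time: 1.4
ee_pos: [0.4139, -0.0143, 0.1902]
eef_rot: [0.996, -0.087, 0.0, -0.0]
ft_force: [1.6, 1.0, -0.2]
width: 0.0872
```

```bash
python3 go.py 0.429 -0.060 0.18 -10; python3 - <<'E'
from h import *
c=cam("wrist"); cv2.imwrite("pics/w1.png",c["img"])
c=cam("side"); crop(c,200,140,350,300,4,"s1.png")
E
```

```text
t 1.4 pos [ 0.4139 -0.0143  0.1902] yawX -10.01 j7 [-0.68 -0.17  0.56  2.06  0.1   1.23 -0.34] w 0.0872 F [ 1.6  1.  -0.2]
(array([22.8, 42.4, 10.2]), array([-0., -0., -0.]))
```

View pics/w1.png

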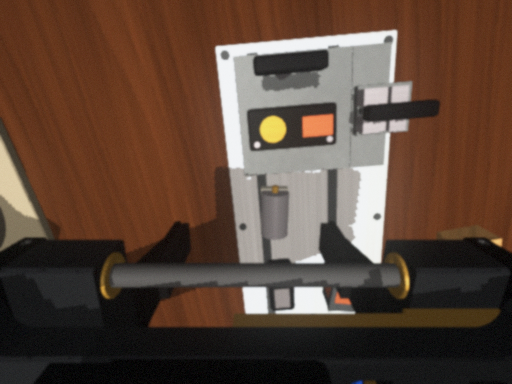

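```bash
cat > wm.py <<'E'
from meas import *
c=cam(sys.argv[1]) ; P=cloud(c)
lo,hi=float(sys.argv[2]),float(sys.argv[3]); b=list(map(float,sys.argv[4:8]))
m=((P[...,2]>lo)&(P[...,2]<hi)&(P[...,0]>b[0])&(P[...,0]<b[1])&(P[...,1]>b[2])&(P[...,1]<b[3])).astype(np.uint8)
n,l,st,_=cv2.connectedComponentsWithStats(m)
for k in range(1,n):
    if st[k,4]<20: continue
    q=P[l==k]; print(st[k],rect(q[:,:2]*1000),"zmed",np.median(q[:,2]).round(4),np.percentile(q[:,2],95).round(4))
E
python3 wm.py wrist 0.025 0.06 0.38 0.56 -0.25 -0.01; python3 wm.py side 0.03 0.06 0.38 0.56 -0.25 -0.027;python3 wm.py top 0.03 0.06 0.38 0.56 -0.25 -0.027
```

```text
[252 149 125  23 785] [487.1815 -15.302  145.7988  14.0271 178.5306] zmed 0.0334 0.0345
[ 260  182   29   55 1377] [432.4833 -60.0455  64.6496  33.6495  80.1097] zmed 0.0465 0.0496
[267 258  25   5  88] [ 427.1849 -140.0207   32.403     3.8863  173.9484] zmed 0.0297 0.0342
[269 287  27  21 510] [ 423.2769 -185.5251   36.6838   33.9128   85.3664] zmed 0.0453 0.0468
[324 287  29  22 361] [ 500.582  -196.0217   32.8612   32.0274  163.4795] zmed 0.0511 0.0523
[222 200  15  20 225] [431.1033 -64.4627  59.1064  32.8461  79.8989] zmed 0.0451 0.0505
[252 226  18  25 350] [ 505.9022 -182.342    69.223    36.4612   74.9647] zmed 0.0506 0.0543
[221 228  15  23 291] [ 422.7382 -171.8662   68.9151   33.098    84.2814] zmed 0.0445 0.0481
[271 185  21  16 226] [ 503.4779 -180.8473   63.3944   36.2442   74.0482] zmed 0.0509 0.0548
[241 210  15  12 131] [427.7815 -69.09    47.8208  33.0738  79.8027] zmed 0.0469 0.0519
[269 212  20  11 202] [ 421.7024 -171.3683   62.8787   33.0773   88.7018] zmed 0.0452 0.0483
```

```bash
python3 go.py 0.431 -0.062 0.029 -10
```

```text
t 1.65 pos [ 0.4136 -0.0119  0.19  ] yawX -10.02 j7 [-0.68 -0.17  0.56  2.06  0.09  1.23 -0.34] w 0.0871 F [-1.   0.3 -0. ]
(array([ 25.9,  46.2, 161. ]), array([ 0.,  0., -0.]))
```

Call:
apply_moves([
  {"xyz":[26,46,40],"grip":0},
  {"xyz":[26,46,100],"grip":0},
  {"xyz":[26,46,140],"grip":0},
  {"xyz":[26,46,161],"grip":0},
  {"xyz":[26,46,161],"grip":0},
])

```text
$.increments[0]: bad value
```

```bash
python3 go.py 0.431 -0.062 0.029 -10
```

```text
t 1.65 pos [ 0.4136 -0.0119  0.19  ] yawX -10.02 j7 [-0.68 -0.17  0.56  2.06  0.09  1.23 -0.34] w 0.0871 F [-1.   0.3 -0. ]
(array([ 25.9,  46.2, 161. ]), array([ 0.,  0., -0.]))
```

Rotation must be given each row.

Call:
apply_moves([
  {"xyz":[26,46,40],"rotation":[0,0,0],"grip":0},
  {"xyz":[26,46,100],"rotation":[0,0,0],"grip":0},
  {"xyz":[26,46,140],"rotation":[0,0,0],"grip":0},
  {"xyz":[26,46,161],"rotation":[0,0,0],"grip":0},
  {"xyz":[26,46,161],"rotation":[0,0,0],"grip":0},
])

```text
time: 2.28
ee_pos: [0.4298, -0.0607, 0.0278]
eef_rot: [0.996, -0.086, -0.002, 0.001]
ft_force: [-0.6, -0.1, 1.7]
width: 0.0867
```

```bash
python3 go.py 0.431 -0.062 0.029 -10
```

```text
t 2.275 pos [ 0.4298 -0.0607  0.0278] yawX -9.91 j7 [-0.61  0.18  0.69  2.18 -0.15  0.83  0.  ] w 0.0867 F [-0.6 -0.1  1.7]
(array([ 1.4,  1.1, -1.2]), array([0.1, 0.2, 0.1]))
```

Close and lift.

Call:
apply_moves([
  {"xyz":[1,1,-1],"rotation":[0,0,0],"grip":255},
  {"xyz":[1,1,-1],"rotation":[0,0,0],"grip":255},
  {"xyz":[1,1,-1],"rotation":[0,0,0],"grip":255},
  {"xyz":[1,1,-1],"rotation":[0,0,0],"grip":255},
  {"xyz":[1,1,-1],"rotation":[0,0,0],"grip":255},
], squeeze=25)

```text
time: 2.9
ee_pos: [0.4307, -0.0618, 0.0289]
eef_rot: [0.996, -0.086, -0.002, 0.001]
ft_force: [-0.0, -0.7, -0.0]
width: 0.045
```

Call:
apply_moves([
  {"xyz":[0,0,-50],"rotation":[0,0,0],"grip":255},
  {"xyz":[0,0,-110],"rotation":[0,0,0],"grip":255},
  {"xyz":[0,0,-170],"rotation":[0,0,0],"grip":255},
  {"xyz":[0,0,-170],"rotation":[0,0,0],"grip":255},
])

```text
time: 3.4
ee_pos: [0.4337, -0.0617, 0.203]
eef_rot: [0.996, -0.086, 0.002, -0.001]
ft_force: [-0.3, -0.4, -1.1]
width: 0.0055
```

```bash
python3 go.py 0.55 0.325 0.2 -3.5
```

```text
t 3.4 pos [ 0.4337 -0.0617  0.203 ] yawX -9.92 j7 [-0.7  -0.14  0.69  2.    0.09  1.25 -0.21] w 0.0055 F [-0.3 -0.4 -1.1]
(array([  48. , -400.9,    4.1]), array([-0.1, -0.2, -6.4]))
```

Call:
apply_moves([
  {"xyz":[0,0,0],"rotation":[0,0,0],"grip":0},
  {"xyz":[0,0,0],"rotation":[0,0,0],"grip":0},
  {"xyz":[0,0,0],"rotation":[0,0,0],"grip":0},
  {"xyz":[0,0,0],"rotation":[0,0,0],"grip":0},
  {"xyz":[0,0,0],"rotation":[0,0,0],"grip":0},
])

```text
time: 4.03
ee_pos: [0.4335, -0.0617, 0.2027]
eef_rot: [0.996, -0.086, 0.001, -0.001]
ft_force: [0.1, 0.4, 0.4]
width: 0.0476
```

```bash
python3 wm.py side 0.03 0.06 0.38 0.56 -0.25 -0.027;  python3 wm.py wrist 0.03 0.06 0.38 0.56 -0.25 -0.01;python3 go.py 0.431 -0.062 0.029 -10
```

```text
[222 200  15  20 227] [431.1681 -64.0314  61.347   33.2536  80.2016] zmed 0.0454 0.0509
[252 226  18  25 354] [ 505.5934 -183.0366   67.2466   35.9221   74.2696] zmed 0.0506 0.0542
[221 228  15  23 289] [ 422.6509 -172.7093   70.8175   33.4169   84.3807] zmed 0.0443 0.0476
[232 115 122  22 823] [489.0465 -11.1166 143.0357  13.9845 175.0003] zmed 0.0334 0.0346
[ 238  148   28   55 1319] [432.3482 -59.8938  64.266   32.9461  80.6623] zmed 0.0468 0.0497
[312 227  31  33 518] [ 510.2003 -164.1867   35.9886   33.6734  157.3829] zmed 0.0509 0.0525
[246 230  28  33 813] [ 425.4189 -159.9239   44.0639   33.8155   85.1661] zmed 0.0448 0.0464
[281 294  18  17 212] [ 452.912  -247.7844   23.7296    4.3978  179.8769] zmed 0.0455 0.0581
t 4.125 pos [ 0.4336 -0.0617  0.2028] yawX -9.92 j7 [-0.7  -0.14  0.69  2.    0.09  1.25 -0.21] w 0.0555 F [-0.2 -0.3 -0.3]
(array([ -3. ,   1.1, 173.8]), array([-0.1, -0.2,  0.1]))
```

Call:
apply_moves([
  {"xyz":[-3,1,30],"rotation":[0,0,0],"grip":0},
  {"xyz":[-3,1,70],"rotation":[0,0,0],"grip":0},
  {"xyz":[-3,1,100],"rotation":[0,0,0],"grip":0},
  {"xyz":[-3,1,140],"rotation":[0,0,0],"grip":0},
  {"xyz":[-3,1,174],"rotation":[0,0,0],"grip":0},
])

```text
time: 4.75
ee_pos: [0.431, -0.0619, 0.0277]
eef_rot: [0.996, -0.086, 0.002, -0.001]
ft_force: [1.1, 1.0, -0.2]
width: 0.0867
```

Call:
apply_moves([
  {"xyz":[0,1,0],"rotation":[0,0,0],"grip":255},
  {"xyz":[0,1,0],"rotation":[0,0,0],"grip":255},
  {"xyz":[0,1,0],"rotation":[0,0,0],"grip":255},
  {"xyz":[0,1,0],"rotation":[0,0,0],"grip":255},
  {"xyz":[0,1,0],"rotation":[0,0,0],"grip":255},
])

```text
time: 5.38
ee_pos: [0.4312, -0.0627, 0.0281]
eef_rot: [0.996, -0.086, 0.002, -0.001]
ft_force: [-1.1, 0.9, 0.1]
width: 0.0449
```

Call:
apply_moves([
  {"xyz":[0,0,0],"rotation":[0,0,0],"grip":255},
  {"xyz":[0,0,0],"rotation":[0,0,0],"grip":255},
  {"xyz":[0,0,0],"rotation":[0,0,0],"grip":255},
  {"xyz":[0,0,0],"rotation":[0,0,0],"grip":255},
])

```text
time: 5.88
ee_pos: [0.4313, -0.0626, 0.0283]
eef_rot: [0.996, -0.086, 0.002, -0.001]
ft_force: [-1.4, 0.9, 6.6]
width: 0.0334
```

```bash
python3 go.py 0.431 -0.062 0.2 -10
```

```text
t 5.875 pos [ 0.4313 -0.0626  0.0283] yawX -9.9 j7 [-0.66  0.18  0.75  2.19 -0.17  0.83  0.03] w 0.0334 F [-1.4  0.9  6.6]
(array([   0.3,   -1. , -171.7]), array([-0.2, -0.2,  0.1]))
```

Call:
apply_moves([
  {"xyz":[0,0,-50],"rotation":[0,0,0],"grip":255},
  {"xyz":[0,0,-110],"rotation":[0,0,0],"grip":255},
  {"xyz":[0,0,-160],"rotation":[0,0,0],"grip":255},
  {"xyz":[0,-40,-165],"rotation":[0,0,0],"grip":255},
])

```text
time: 6.38
ee_pos: [0.4391, -0.025, 0.1968]
eef_rot: [0.996, -0.089, 0.005, -0.003]
ft_force: [1.7, 0.4, -1.5]
width: 0.0336
```

```bash
python3 go.py 0.405 0.331 0.18 -4
```

```text
t 6.375 pos [ 0.4391 -0.025   0.1968] yawX -10.18 j7 [-0.79 -0.13  0.71  2.01  0.09  1.23 -0.3 ] w 0.0336 F [ 1.7  0.4 -1.5]
(array([ -96.7, -344.3,   18.1]), array([-0.3, -0.6, -6.2]))
```

Call:
apply_moves([
  {"xyz":[-97,-344,16],"rotation":[-0.3,-0.6,-6.2],"grip":255},
  {"xyz":[-97,-344,16],"rotation":[-0.3,-0.6,-6.2],"grip":255},
  {"xyz":[-97,-344,16],"rotation":[-0.3,-0.6,-6.2],"grip":255},
  {"xyz":[-97,-344,16],"rotation":[-0.3,-0.6,-6.2],"grip":255},
  {"xyz":[-97,-344,16],"rotation":[-0.3,-0.6,-6.2],"grip":255},
])

```text
time: 7.0
ee_pos: [0.408, 0.2892, 0.183]
eef_rot: [0.999, -0.035, -0.0, -0.0]
ft_force: [0.6, -0.5, -1.6]
width: 0.0334
```

```bash
python3 go.py 0.405 0.331 0.022 -4
```

```text
t 7.0 pos [0.408  0.2892 0.183 ] yawX -3.99 j7 [-1.08  0.08  0.39  1.87 -0.04  1.2  -0.74] w 0.0334 F [ 0.6 -0.5 -1.6]
(array([ -5.8, -41.4, 161. ]), array([-0.,  0.,  0.]))
```

Call:
apply_moves([
  {"xyz":[-6,-41,30],"rotation":[0,0,0],"grip":255},
  {"xyz":[-6,-41,80],"rotation":[0,0,0],"grip":255},
  {"xyz":[-6,-41,130],"rotation":[0,0,0],"grip":255},
  {"xyz":[-6,-41,160],"rotation":[0,0,0],"grip":255},
  {"xyz":[-6,-41,161],"rotation":[0,0,0],"grip":255},
])

```text
time: 7.62
ee_pos: [0.4039, 0.3294, 0.0203]
eef_rot: [0.999, -0.035, -0.001, 0.001]
ft_force: [0.4, -0.7, -0.7]
width: 0.0338
```

Call:
apply_moves([
  {"xyz":[0,0,0],"rotation":[0,0,0],"grip":100},
  {"xyz":[0,0,0],"rotation":[0,0,0],"grip":100},
  {"xyz":[0,0,0],"rotation":[0,0,0],"grip":100},
  {"xyz":[0,0,-60],"rotation":[0,0,0],"grip":100},
  {"xyz":[0,0,-120],"rotation":[0,0,0],"grip":0},
])

```text
time: 8.25
ee_pos: [0.404, 0.3294, 0.142]
eef_rot: [0.999, -0.035, -0.002, 0.002]
ft_force: [0.7, 1.8, -0.4]
width: 0.0572
```

```bash
python3 go.py 0.423 -0.173 0.2 -4; python3 wm.py top 0.025 0.06 0.38 0.59 0.25 0.4;  python3 wm.py side 0.03 0.06 0.38 0.56 -0.25 -0.027;
```

```text
t 8.25 pos [0.404  0.3294 0.142 ] yawX -4.01 j7 [-1.12  0.18  0.38  1.86 -0.07  1.12 -0.78] w 0.0572 F [ 0.7  1.8 -0.4]
(array([ 53.9, 500.1, -56.4]), array([ 0.2,  0.2, -0. ]))
[117 220  20  11 187] [402.5098 331.6427  64.2814  33.0002  89.169 ] zmed 0.0382 0.0436
[252 226  18  26 351] [ 505.7657 -182.2744   66.3671   35.6463   74.243 ] zmed 0.0503 0.0535
[221 228  15  23 295] [ 422.9257 -172.1789   68.8837   33.5469   84.4531] zmed 0.0441 0.0475
```

Call:
apply_moves([
  {"xyz":[54,500,-55],"rotation":[0,0,0],"grip":0},
  {"xyz":[54,500,-55],"rotation":[0,0,0],"grip":0},
  {"xyz":[54,500,-55],"rotation":[0,0,0],"grip":0},
  {"xyz":[54,500,-55],"rotation":[0,0,0],"grip":0},
  {"xyz":[54,500,-55],"rotation":[0,0,0],"grip":0},
])

```text
time: 8.98
ee_pos: [0.4173, 0.0178, 0.1775]
eef_rot: [0.999, -0.035, 0.002, -0.004]
ft_force: [1.3, -0.0, 0.4]
width: 0.0868
```

```bash
python3 go.py 0.423 -0.173 0.18 -5;
```

```text
t 8.975 pos [0.4173 0.0178 0.1775] yawX -4.03 j7 [-0.84 -0.17  0.64  2.07  0.1   1.19 -0.31] w 0.0868 F [ 1.3 -0.   0.4]
(array([ 19.1, 189.9,  -3.9]), array([-0.4, -0.2,  1. ]))
```

Call:
apply_moves([
  {"xyz":[19,190,-4],"rotation":[-0.4,-0.2,1],"grip":0},
  {"xyz":[19,190,-4],"rotation":[-0.4,-0.2,1],"grip":0},
  {"xyz":[19,190,-4],"rotation":[-0.4,-0.2,1],"grip":0},
  {"xyz":[19,190,-4],"rotation":[-0.4,-0.2,1],"grip":0},
])

```text
time: 9.48
ee_pos: [0.4222, -0.1775, 0.1807]
eef_rot: [0.999, -0.047, 0.001, -0.0]
ft_force: [-0.0, 1.0, -0.1]
width: 0.0871
```

```bash
python3 wm.py top 0.03 0.06 0.38 0.56 -0.25 -0.06; python3 wm.py side 0.03 0.06 0.38 0.56 -0.25 -0.06; python3 wm.py wrist 0.03 0.06 0.38 0.56 -0.25 -0.06; python3 go.py 0.423 -0.173 0.029 -5;
```

```text
[271 185   5  11  32] [ 510.0638 -154.5191   33.3877    9.2396  163.8383] zmed 0.0517 0.0557
[269 212   4  10  26] [ 424.1461 -142.5193   30.5998    8.7599  168.2489] zmed 0.045 0.0487
[252 226  18  26 349] [ 505.1597 -182.3902   66.5499   36.9449   73.7735] zmed 0.0506 0.0538
[221 228  15  23 295] [ 422.871  -172.9297   69.2119   33.6885   84.6768] zmed 0.0445 0.0477
[ 239  150   31   58 1715] [ 424.0457 -171.8299   66.5183   33.8559   85.6087] zmed 0.0451 0.0466
[ 305  151   49   62 2109] [ 506.4438 -181.1134   63.7138   36.3557   74.0671] zmed 0.0514 0.0528
[273 234  18  13 188] [ 451.0954 -247.7909   20.7731    4.2752  179.6043] zmed 0.046 0.0582
t 9.625 pos [ 0.4229 -0.1725  0.1801] yawX -5.02 j7 [-0.69 -0.08  0.96  1.99  0.07  1.19  0.16] w 0.087 F [-0.1  0.5 -0.4]
(array([  0. ,   0.7, 151.1]), array([-0.1, -0. , -0. ]))
```

Call:
apply_moves([
  {"xyz":[1,0,50],"rotation":[0,0,0],"grip":0},
  {"xyz":[1,0,110],"rotation":[0,0,0],"grip":0},
  {"xyz":[1,0,140],"rotation":[0,0,0],"grip":0},
  {"xyz":[1,0,151],"rotation":[0,0,0],"grip":0},
  {"xyz":[1,0,151],"rotation":[0,0,0],"grip":255},
])

```text
time: 10.25
ee_pos: [0.4242, -0.1718, 0.0292]
eef_rot: [0.999, -0.043, 0.0, -0.001]
ft_force: [0.0, -0.1, 1.1]
width: 0.0828
```

Call:
apply_moves([
  {"xyz":[0,0,0],"rotation":[0,0,0],"grip":255},
  {"xyz":[0,0,0],"rotation":[0,0,0],"grip":255},
  {"xyz":[0,0,0],"rotation":[0,0,0],"grip":255},
  {"xyz":[0,0,0],"rotation":[0,0,0],"grip":255},
  {"xyz":[0,0,0],"rotation":[0,0,0],"grip":255},
])

```text
time: 10.88
ee_pos: [0.4242, -0.1717, 0.0293]
eef_rot: [0.999, -0.043, 0.0, -0.001]
ft_force: [-0.4, 0.6, 1.5]
width: 0.035
```

Call:
apply_moves([
  {"xyz":[0,0,0],"rotation":[0,0,0],"grip":255},
  {"xyz":[0,0,0],"rotation":[0,0,0],"grip":255},
  {"xyz":[0,0,0],"rotation":[0,0,0],"grip":255},
])

```text
time: 11.25
ee_pos: [0.4241, -0.1717, 0.0293]
eef_rot: [0.999, -0.043, 0.0, -0.001]
ft_force: [-0.4, -0.1, -0.3]
width: 0.0338
```

Call:
apply_moves([
  {"xyz":[0,0,-50],"rotation":[0,0,0],"grip":255},
  {"xyz":[0,0,-110],"rotation":[0,0,0],"grip":255},
  {"xyz":[0,0,-160],"rotation":[0,0,0],"grip":255},
  {"xyz":[0,-40,-165],"rotation":[0,0,0],"grip":255},
])

```text
time: 11.75
ee_pos: [0.4291, -0.134, 0.1975]
eef_rot: [0.999, -0.046, 0.003, -0.002]
ft_force: [0.9, 1.6, -3.1]
width: 0.0337
```

```bash
python3 go.py 0.565 0.319 0.18 -4
```

```text
t 11.75 pos [ 0.4291 -0.134   0.1975] yawX -5.25 j7 [-0.85 -0.17  0.99  1.99  0.14  1.24 -0.  ] w 0.0337 F [ 0.9  1.6 -3.1]
(array([  93.8, -463.5,   19.9]), array([-0.2, -0.4, -1.2]))
```

Call:
apply_moves([
  {"xyz":[94,-463,10],"rotation":[-0.2,-0.4,-1.2],"grip":255},
  {"xyz":[94,-463,10],"rotation":[-0.2,-0.4,-1.2],"grip":255},
  {"xyz":[94,-463,10],"rotation":[-0.2,-0.4,-1.2],"grip":255},
  {"xyz":[94,-463,10],"rotation":[-0.2,-0.4,-1.2],"grip":255},
  {"xyz":[94,-463,10],"rotation":[-0.2,-0.4,-1.2],"grip":255},
])

```text
time: 12.38
ee_pos: [0.5191, 0.1688, 0.1911]
eef_rot: [0.999, -0.035, -0.0, -0.0]
ft_force: [0.7, 0.2, -0.1]
width: 0.0339
```

```bash
python3 go.py 0.565 0.319 0.18 -4
```

```text
t 12.375 pos [0.5191 0.1688 0.1911] yawX -4.04 j7 [-1.07  0.22  0.77  1.76 -0.16  1.23 -0.33] w 0.0339 F [ 0.7  0.2 -0.1]
(array([  35.2, -153.1,   11.1]), array([-0.,  0., -0.]))
```

Call:
apply_moves([
  {"xyz":[35,-153,10],"rotation":[0,0,0],"grip":255},
  {"xyz":[35,-153,10],"rotation":[0,0,0],"grip":255},
  {"xyz":[35,-153,10],"rotation":[0,0,0],"grip":255},
  {"xyz":[35,-153,40],"rotation":[0,0,0],"grip":255},
  {"xyz":[35,-153,90],"rotation":[0,0,0],"grip":255},
])

```text
time: 13.0
ee_pos: [0.5656, 0.3198, 0.1009]
eef_rot: [0.999, -0.035, 0.001, -0.001]
ft_force: [-0.1, 0.3, -1.9]
width: 0.0338
```

```bash
python3 go.py 0.565 0.319 0.022 -4
```

```text
t 13.0 pos [0.5656 0.3198 0.1009] yawX -4.0 j7 [-1.07  0.55  0.66  1.57 -0.36  1.14 -0.4 ] w 0.0338 F [-0.1  0.3 -1.9]
(array([-0.6,  1. , 78.9]), array([-0.1, -0.1,  0. ]))
```

Call:
apply_moves([
  {"xyz":[0,0,50],"rotation":[0,0,0],"grip":255},
  {"xyz":[0,0,78],"rotation":[0,0,0],"grip":255},
  {"xyz":[0,0,78],"rotation":[0,0,0],"grip":255},
  {"xyz":[0,0,78],"rotation":[0,0,0],"grip":100},
  {"xyz":[0,0,78],"rotation":[0,0,0],"grip":100},
])

```text
time: 13.62
ee_pos: [0.5662, 0.3202, 0.024]
eef_rot: [0.999, -0.035, 0.001, -0.001]
ft_force: [-0.4, -0.3, -0.5]
width: 0.0467
```

Call:
apply_moves([
  {"xyz":[0,0,0],"rotation":[0,0,0],"grip":100},
  {"xyz":[0,0,0],"rotation":[0,0,0],"grip":100},
  {"xyz":[0,0,-60],"rotation":[0,0,0],"grip":100},
  {"xyz":[0,0,-120],"rotation":[0,0,0],"grip":0},
  {"xyz":[0,0,-160],"rotation":[0,0,0],"grip":0},
])

```text
time: 14.25
ee_pos: [0.5664, 0.3199, 0.1872]
eef_rot: [0.999, -0.035, 0.002, -0.002]
ft_force: [0.3, -0.5, 0.5]
width: 0.066
```

```bash
python3 go.py 0.506 -0.181 0.19 -16; python3 wm.py top 0.025 0.06 0.38 0.59 0.25 0.4;  python3 wm.py side 0.03 0.06 0.38 0.56 -0.25 -0.027;
```

```text
t 14.25 pos [0.5664 0.3199 0.1872] yawX -4.01 j7 [-1.09  0.47  0.7   1.48 -0.31  1.29 -0.43] w 0.066 F [ 0.3 -0.5  0.5]
(array([-25.2, 503.9,  -5.1]), array([-0.3, -0.2, 12. ]))
[121 172  21  11 210] [562.3766 318.3605  64.5548  33.8539  88.2883] zmed 0.0363 0.0402
[117 220  20  11 190] [402.5084 331.0995  63.5615  33.0389  89.1997] zmed 0.0378 0.0426
[252 226  18  26 359] [ 505.4481 -184.0507   67.2156   36.0623   73.7502] zmed 0.0506 0.0541
```

Call:
apply_moves([
  {"xyz":[-25,504,-5],"rotation":[0,0,12],"grip":0},
  {"xyz":[-25,504,-5],"rotation":[0,0,12],"grip":0},
  {"xyz":[-25,504,-5],"rotation":[0,0,12],"grip":0},
  {"xyz":[-25,504,-5],"rotation":[0,0,12],"grip":0},
  {"xyz":[-25,504,-5],"rotation":[0,0,12],"grip":0},
])

```text
time: 14.98
ee_pos: [0.529, 0.0076, 0.1874]
eef_rot: [0.99, -0.139, 0.004, -0.004]
ft_force: [1.5, -0.6, 0.0]
width: 0.0869
```

Call:
apply_moves([
  {"xyz":[0,190,0],"rotation":[0,0,0],"grip":0},
  {"xyz":[0,190,0],"rotation":[0,0,0],"grip":0},
  {"xyz":[0,190,0],"rotation":[0,0,0],"grip":0},
])

```text
time: 15.35
ee_pos: [0.4768, -0.1722, 0.1853]
eef_rot: [0.99, -0.139, 0.004, -0.005]
ft_force: [0.8, 0.0, 0.5]
width: 0.0873
```

```bash
python3 wm.py wrist 0.03 0.06 0.38 0.56 -0.25 -0.06; python3 go.py 0.506 -0.181 0.032 -16
```

```text
[ 264  154   34   58 1867] [ 506.7276 -181.5208   64.1416   36.1161   74.1022] zmed 0.0514 0.0527
[242 239  17  14 174] [ 451.6043 -248.3631   20.2871    1.6542  171.0047] zmed 0.0451 0.0588
t 15.4 pos [ 0.4735 -0.1808  0.1856] yawX -16.49 j7 [-0.68  0.13  1.05  1.88 -0.13  1.2   0.12] w 0.0873 F [-4.  -7.4 -0.7]
(array([ 30.2,  -7.8, 153.9]), array([-0.5, -0.4, -0.5]))
```

Call:
apply_moves([
  {"xyz":[31,-8,30],"rotation":[-0.5,-0.4,-0.5],"grip":0},
  {"xyz":[31,-8,80],"rotation":[-0.5,-0.4,-0.5],"grip":0},
  {"xyz":[31,-8,130],"rotation":[-0.5,-0.4,-0.5],"grip":0},
  {"xyz":[31,-8,154],"rotation":[-0.5,-0.4,-0.5],"grip":0},
  {"xyz":[31,-8,154],"rotation":[-0.5,-0.4,-0.5],"grip":0},
])

```text
time: 16.02
ee_pos: [0.5052, -0.1809, 0.0302]
eef_rot: [0.99, -0.139, -0.002, 0.0]
ft_force: [0.4, -0.5, 0.4]
width: 0.0868
```

Call:
apply_moves([
  {"xyz":[0,0,0],"rotation":[0,0,0],"grip":255},
  {"xyz":[0,0,0],"rotation":[0,0,0],"grip":255},
  {"xyz":[0,0,0],"rotation":[0,0,0],"grip":255},
  {"xyz":[0,0,0],"rotation":[0,0,0],"grip":255},
  {"xyz":[0,0,0],"rotation":[0,0,0],"grip":255},
])

```text
time: 16.65
ee_pos: [0.5054, -0.1808, 0.0304]
eef_rot: [0.99, -0.139, -0.002, 0.0]
ft_force: [-0.1, 1.0, -0.9]
width: 0.0451
```

Call:
apply_moves([
  {"xyz":[0,0,0],"rotation":[0,0,0],"grip":255},
  {"xyz":[0,0,0],"rotation":[0,0,0],"grip":255},
  {"xyz":[0,0,0],"rotation":[0,0,0],"grip":255},
  {"xyz":[0,0,0],"rotation":[0,0,0],"grip":255},
])

```text
time: 17.15
ee_pos: [0.5054, -0.1808, 0.0304]
eef_rot: [0.99, -0.139, -0.002, 0.0]
ft_force: [1.0, 0.4, 0.6]
width: 0.036
```

```bash
python3 go.py 0.485 0.325 0.19 -4
```

```text
t 17.15 pos [ 0.5054 -0.1808  0.0304] yawX -16.01 j7 [-0.48  0.49  0.89  1.93 -0.47  0.94  0.36] w 0.036 F [1.  0.4 0.6]
(array([-159.7, -480.3, -159.7]), array([  0.1,   0.2, -12. ]))
```

Call:
apply_moves([
  {"xyz":[0,0,-50],"rotation":[0,0,0],"grip":255},
  {"xyz":[0,0,-110],"rotation":[0,0,0],"grip":255},
  {"xyz":[0,0,-160],"rotation":[0,0,0],"grip":255},
  {"xyz":[-20,-60,-165],"rotation":[0,0,-4],"grip":255},
  {"xyz":[-40,-120,-165],"rotation":[0,0,-8],"grip":255},
])

```text
time: 17.77
ee_pos: [0.5005, -0.0551, 0.1957]
eef_rot: [0.998, -0.07, -0.001, -0.0]
ft_force: [0.0, 1.3, -4.0]
width: 0.0358
```

```bash
python3 go.py 0.485 0.325 0.18 -4
```

```text
t 17.775 pos [ 0.5005 -0.0551  0.1957] yawX -8.0 j7 [-0.94  0.11  1.03  1.86 -0.1   1.23 -0.01] w 0.0358 F [ 0.   1.3 -4. ]
(array([ -68.2, -374.3,   15.9]), array([ 0. ,  0.2, -4. ]))
```

Call:
apply_moves([
  {"xyz":[-68,-374,0],"rotation":[0,0.2,-4],"grip":255},
  {"xyz":[-68,-374,0],"rotation":[0,0.2,-4],"grip":255},
  {"xyz":[-68,-374,0],"rotation":[0,0.2,-4],"grip":255},
  {"xyz":[-68,-374,0],"rotation":[0,0.2,-4],"grip":255},
  {"xyz":[-68,-374,0],"rotation":[0,0.2,-4],"grip":255},
])

```text
time: 18.4
ee_pos: [0.4874, 0.258, 0.1955]
eef_rot: [0.999, -0.035, 0.0, -0.0]
ft_force: [1.3, -1.1, -2.3]
width: 0.0355
```

```bash
python3 go.py 0.485 0.325 0.024 -4
```

```text
t 18.4 pos [0.4874 0.258  0.1955] yawX -4.01 j7 [-1.26  0.23  0.81  1.74 -0.18  1.24 -0.48] w 0.0355 F [ 1.3 -1.1 -2.3]
(array([ -7. , -66.7, 171.5]), array([-0., -0., -0.]))
```

Call:
apply_moves([
  {"xyz":[-7,-67,20],"rotation":[0,0,0],"grip":255},
  {"xyz":[-7,-67,60],"rotation":[0,0,0],"grip":255},
  {"xyz":[-7,-67,110],"rotation":[0,0,0],"grip":255},
  {"xyz":[-7,-67,150],"rotation":[0,0,0],"grip":255},
  {"xyz":[-7,-67,171],"rotation":[0,0,0],"grip":255},
])

```text
time: 19.02
ee_pos: [0.4839, 0.3243, 0.0221]
eef_rot: [0.999, -0.035, -0.001, 0.001]
ft_force: [1.4, -0.1, -2.4]
width: 0.0358
```

Call:
apply_moves([
  {"xyz":[0,0,0],"rotation":[0,0,0],"grip":255},
  {"xyz":[0,0,0],"rotation":[0,0,0],"grip":100},
  {"xyz":[0,0,0],"rotation":[0,0,0],"grip":100},
  {"xyz":[0,0,0],"rotation":[0,0,0],"grip":100},
  {"xyz":[0,0,0],"rotation":[0,0,0],"grip":100},
])

```text
time: 19.65
ee_pos: [0.484, 0.3246, 0.0225]
eef_rot: [0.999, -0.035, -0.001, 0.001]
ft_force: [0.3, -1.1, -0.5]
width: 0.0523
```

Call:
apply_moves([
  {"xyz":[0,0,-60],"rotation":[0,0,0],"grip":100},
  {"xyz":[0,0,-120],"rotation":[0,0,0],"grip":0},
  {"xyz":[0,0,-170],"rotation":[0,0,0],"grip":0},
])

```text
time: 20.02
ee_pos: [0.4846, 0.3248, 0.1951]
eef_rot: [0.999, -0.035, -0.0, 0.0]
ft_force: [0.5, 0.8, -0.3]
width: 0.0655
```

```bash
python3 go.py 0.55 0.041 0.19 85; python3 wm.py top 0.025 0.06 0.38 0.59 0.25 0.4;python3 wm.py side 0.03 0.06 0.38 0.56 -0.25 -0.027; python3 - <<'E'
from h import *
c=cam("side"); crop(c,190,100,350,300,3,"s2.png")
c=cam("top"); crop(c,90,110,340,260,3,"t2.png")
E
```

```text
t 20.025 pos [0.4846 0.3248 0.1951] yawX -4.02 j7 [-1.31  0.32  0.78  1.66 -0.24  1.26 -0.55] w 0.0655 F [ 0.5  0.8 -0.3]
(array([ 85.2, 278.5,   5.3]), array([  0. ,   0.1, -89. ]))
[121 172  21  11 206] [562.6798 319.2068  65.8176  34.6939  87.7758] zmed 0.0367 0.0406
[118 195  22  13 228] [481.295  322.6511  64.6879  35.9281  85.6023] zmed 0.0426 0.0472
[117 220  20  11 184] [402.4599 331.3154  63.1081  32.9553  82.948 ] zmed 0.0377 0.0435
```

View pics/s2.png

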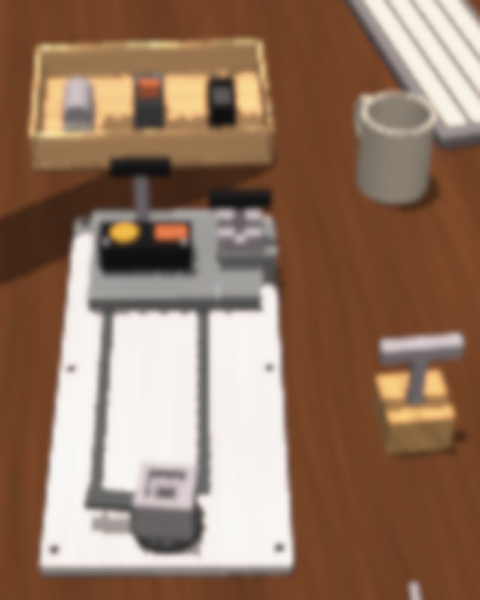

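View pics/t2.png

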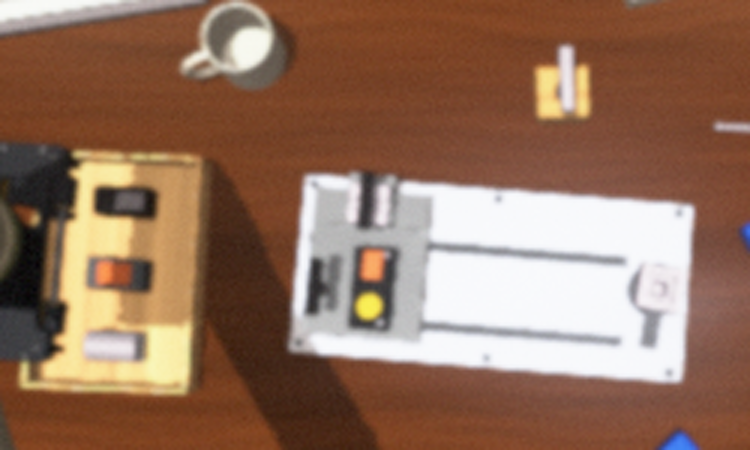

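Call:
apply_moves([
  {"xyz":[85,235,5],"rotation":[0,0,-30],"grip":0},
  {"xyz":[85,235,5],"rotation":[0,0,-40],"grip":0},
  {"xyz":[85,235,5],"rotation":[0,0,-50],"grip":0},
  {"xyz":[85,235,5],"rotation":[0,0,-60],"grip":0},
  {"xyz":[85,235,5],"rotation":[0,0,-60],"grip":0},
])

```text
time: 20.85
ee_pos: [0.5528, 0.08, 0.1868]
eef_rot: [0.915, 0.403, -0.002, 0.001]
ft_force: [0.1, 1.3, -0.3]
width: 0.0869
```

```bash
python3 go.py 0.551 0.041 0.18 85
```

```text
t 20.85 pos [0.5528 0.08   0.1868] yawX 47.48 j7 [-0.87  0.26  0.76  1.73 -0.19  1.23  0.76] w 0.0869 F [ 0.1  1.3 -0.3]
(array([-29.9,  25. ,   6.9]), array([ -0.1,   0.2, -37.5]))
```

Call:
apply_moves([
  {"xyz":[-30,25,7],"rotation":[0,0,-37.5],"grip":0},
  {"xyz":[-30,25,7],"rotation":[0,0,-37.5],"grip":0},
  {"xyz":[-30,25,7],"rotation":[0,0,-37.5],"grip":0},
  {"xyz":[-30,25,7],"rotation":[0,0,-37.5],"grip":0},
  {"xyz":[-30,25,7],"rotation":[0,0,-37.5],"grip":0},
])

```text
time: 21.48
ee_pos: [0.5501, 0.0408, 0.1784]
eef_rot: [0.738, 0.675, -0.003, -0.001]
ft_force: [-0.6, 0.6, 0.4]
width: 0.0868
```

```bash
python3 wm.py wrist 0.085 0.125 0.40 0.60 -0.05 0.15;python3 wm.py side 0.085 0.115 0.40 0.60 -0.05 0.15; python3 go.py 0.551 0.041 0.090 85;  python3 - <<'E'
from h import *
c=cam("wrist"); cv2.imwrite("pics/w3.png",c["img"])
E
```

```text
[ 301   52   25   81 1639] [463.1363  94.6237  58.7825  14.3863 174.7154] zmed 0.112 0.1134
[ 248  170   16   65 1014] [552.7749  41.1801  58.8713  13.9865 175.2859] zmed 0.1071 0.1083
[226 152  21  10 156] [461.7347  92.2959  58.652   16.4803 172.5295] zmed 0.1065 0.1134
[259 162  21   9 160] [552.0615  40.3216  57.2524  19.7146 176.4021] zmed 0.1022 0.1081
t 21.575 pos [0.5504 0.0409 0.1789] yawX 84.84 j7 [-0.75  0.24  0.68  1.75 -0.16  1.21  1.46] w 0.0872 F [-0.3 -0.4  0.4]
(array([ 0.5,  1. , 88.9]), array([-0.2,  0.2, -0.2]))
```

View pics/w3.png

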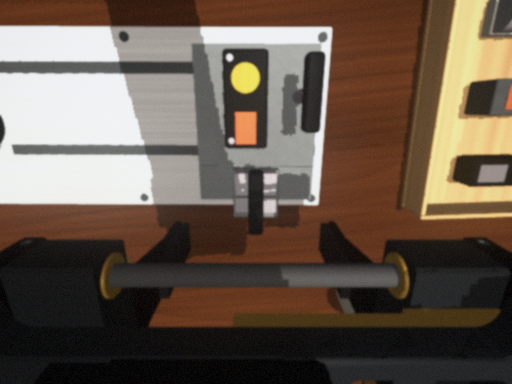

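Call:
apply_moves([
  {"xyz":[0,2,40],"rotation":[-0.2,0.2,0],"grip":0},
  {"xyz":[0,2,75],"rotation":[-0.2,0.2,0],"grip":0},
  {"xyz":[0,2,89],"rotation":[-0.2,0.2,0],"grip":0},
  {"xyz":[0,2,89],"rotation":[-0.2,0.2,0],"grip":255},
  {"xyz":[0,2,89],"rotation":[-0.2,0.2,0],"grip":255},
], squeeze=40)

```text
time: 22.25
ee_pos: [0.553, 0.0405, 0.0914]
eef_rot: [0.738, 0.675, 0.001, 0.0]
ft_force: [-0.2, -0.9, 0.1]
width: 0.0742
```

Call:
apply_moves([
  {"xyz":[0,0,0],"rotation":[0,0,0],"grip":255},
  {"xyz":[0,0,0],"rotation":[0,0,0],"grip":255},
  {"xyz":[0,0,0],"rotation":[0,0,0],"grip":255},
  {"xyz":[0,0,0],"rotation":[0,0,0],"grip":255},
  {"xyz":[0,0,0],"rotation":[0,0,0],"grip":255},
])

```text
time: 22.88
ee_pos: [0.553, 0.0405, 0.0914]
eef_rot: [0.738, 0.675, 0.001, 0.0]
ft_force: [0.3, -0.2, -0.2]
width: 0.0249
```

Call:
apply_moves([
  {"xyz":[0,0,0],"rotation":[0,0,0],"grip":255},
  {"xyz":[0,0,0],"rotation":[0,0,0],"grip":255},
  {"xyz":[0,0,0],"rotation":[0,0,0],"grip":255},
  {"xyz":[0,0,0],"rotation":[0,0,0],"grip":255},
  {"xyz":[0,0,0],"rotation":[0,0,0],"grip":255},
])

```text
time: 23.5
ee_pos: [0.553, 0.0408, 0.0914]
eef_rot: [0.738, 0.675, 0.001, 0.0]
ft_force: [0.7, 3.0, 0.1]
width: 0.0138
```

```bash
python3 go.py 0.5525 0.041 0.112 85
```

```text
t 23.5 pos [0.553  0.0408 0.0914] yawX 84.86 j7 [-0.7   0.34  0.65  1.84 -0.24  1.03  1.52] w 0.0138 F [0.7 3.  0.1]
(array([  0.1,  -0.5, -20.6]), array([ 0.1, -0.1, -0.1]))
```

Call:
apply_moves([
  {"xyz":[0,0,-8],"rotation":[0,0,0],"grip":255},
  {"xyz":[0,0,-15],"rotation":[0,0,0],"grip":255},
  {"xyz":[0,0,-22],"rotation":[0,0,0],"grip":255},
  {"xyz":[0,0,-22],"rotation":[0,0,0],"grip":255},
  {"xyz":[0,0,-22],"rotation":[0,0,0],"grip":255},
])

```text
time: 24.12
ee_pos: [0.5527, 0.0408, 0.113]
eef_rot: [0.738, 0.675, 0.001, -0.0]
ft_force: [3.0, 3.5, -14.2]
width: 0.0137
```

```bash
python3 go.py 0.553 0.0407 0.1134 85;python3 wm.py side 0.085 0.135 0.40 0.60 -0.05 0.15
```

```text
t 24.125 pos [0.5527 0.0408 0.113 ] yawX 84.86 j7 [-0.72  0.32  0.66  1.82 -0.22  1.08  1.51] w 0.0137 F [  3.    3.5 -14.2]
(array([-0.1,  0.3, -0.4]), array([ 0. , -0.1, -0.1]))
[226 152  21  10 156] [462.0714  94.832   58.1201  20.0448 175.9149] zmed 0.107 0.1136
[266 164   8   8  44] [553.8991  29.0256  23.0012  17.7989  55.2704] zmed 0.109 0.1188
```

Call:
apply_moves([
  {"xyz":[0,0,-0.5],"rotation":[0,0,10],"grip":255},
  {"xyz":[0,0,-0.5],"rotation":[0,0,20],"grip":255},
  {"xyz":[0,0,-0.5],"rotation":[0,0,30],"grip":255},
  {"xyz":[0,0,-0.5],"rotation":[0,0,40],"grip":255},
  {"xyz":[0,0,-0.5],"rotation":[0,0,50],"grip":255},
])

```text
time: 24.8
ee_pos: [0.5526, 0.0409, 0.1133]
eef_rot: [0.955, 0.297, 0.0, -0.0]
ft_force: [3.0, 2.6, -13.3]
width: 0.0135
```

```bash
python3 go.py 0.5528 0.0408 0.1135 -5.2
```

```text
t 24.8 pos [0.5526 0.0409 0.1133] yawX 34.54 j7 [-0.84  0.35  0.82  1.83 -0.29  1.09  0.69] w 0.0135 F [  3.    2.6 -13.3]
(array([ 0.2,  0.2, -0.2]), array([-0. , -0. , 39.7]))
```

Call:
apply_moves([
  {"xyz":[0,0,0],"rotation":[0,0,10],"grip":255},
  {"xyz":[0,0,0],"rotation":[0,0,20],"grip":255},
  {"xyz":[0,0,0],"rotation":[0,0,30],"grip":255},
  {"xyz":[0,0,0],"rotation":[0,0,40],"grip":255},
  {"xyz":[0,0,0],"rotation":[0,0,40],"grip":255},
])

```text
time: 25.42
ee_pos: [0.5525, 0.041, 0.1131]
eef_rot: [0.999, -0.047, 0.0, -0.0]
ft_force: [3.7, 3.0, -14.0]
width: 0.0138
```

```bash
python3 go.py 0.5528 0.0408 0.1020 -5.2;python3 wm.py side 0.085 0.135 0.40 0.60 -0.05 0.15;python3 - <<'E'
from h import *
c=cam("side"); crop(c,200,120,330,220,6,"s4.png")
E
```

```text
t 25.425 pos [0.5525 0.041  0.1131] yawX -5.38 j7 [-0.95  0.4   0.97  1.83 -0.37  1.1   0.06] w 0.0138 F [  3.7   3.  -14. ]
(array([ 0.3,  0.1, 11.1]), array([-0. , -0. , -0.2]))
[226 152  21  10 157] [461.9497  92.632   58.3199  18.9099 173.0561] zmed 0.1063 0.1135
[263 152  14  19 151] [554.1453  37.3943  59.8676  33.3296  68.6693] zmed 0.1257 0.1324
```

View pics/s4.png

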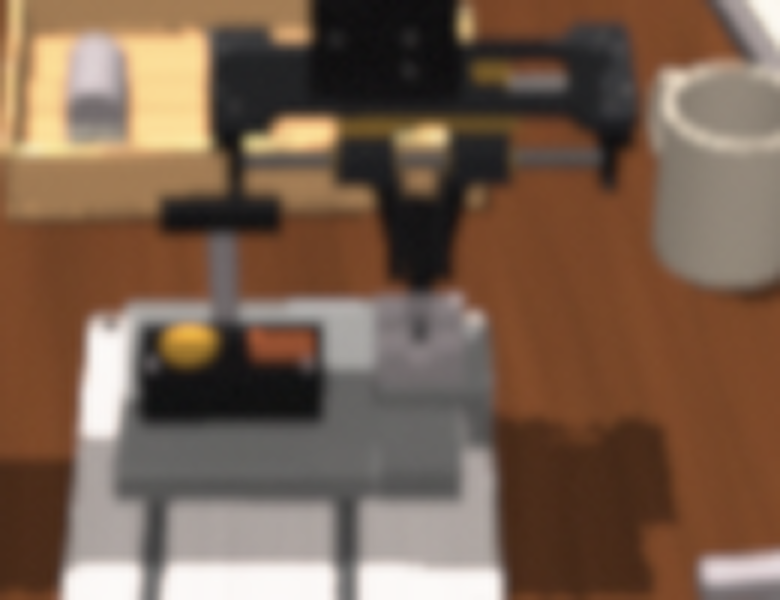

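Turned; now lower into the notch.

Call:
apply_moves([
  {"xyz":[0,0,4],"rotation":[0,0,0],"grip":255},
  {"xyz":[0,0,8],"rotation":[0,0,0],"grip":255},
  {"xyz":[0,0,11],"rotation":[0,0,0],"grip":255},
  {"xyz":[0,0,11],"rotation":[0,0,0],"grip":255},
  {"xyz":[0,0,11],"rotation":[0,0,0],"grip":255},
])

```text
time: 26.15
ee_pos: [0.5526, 0.0409, 0.1023]
eef_rot: [0.999, -0.045, 0.0, -0.0]
ft_force: [1.9, 3.7, -9.5]
width: 0.0135
```

```bash
python3 go.py 0.5528 0.0408 0.1020 -5.2
```

```text
t 26.15 pos [0.5526 0.0409 0.1023] yawX -5.21 j7 [-0.94  0.42  0.96  1.84 -0.38  1.08  0.07] w 0.0135 F [ 1.9  3.7 -9.5]
(array([0.2, 0.1, 0.3]), array([-0., -0., -0.]))
```

Call:
apply_moves([
  {"xyz":[0,0,0.4],"rotation":[0,0,0],"grip":150},
  {"xyz":[0,0,0.4],"rotation":[0,0,0],"grip":100},
  {"xyz":[0,0,0.4],"rotation":[0,0,0],"grip":100},
  {"xyz":[0,0,0.4],"rotation":[0,0,0],"grip":100},
  {"xyz":[0,0,0.4],"rotation":[0,0,0],"grip":100},
])

```text
time: 26.78
ee_pos: [0.5526, 0.0409, 0.1019]
eef_rot: [0.999, -0.045, 0.0, -0.0]
ft_force: [-0.2, 0.6, 0.0]
width: 0.0507
```

Call:
apply_moves([
  {"xyz":[0,0,-30],"rotation":[0,0,0],"grip":80},
  {"xyz":[0,0,-80],"rotation":[0,0,0],"grip":0},
  {"xyz":[0,0,-90],"rotation":[0,0,0],"grip":0},
])

```text
time: 27.15
ee_pos: [0.554, 0.0406, 0.1947]
eef_rot: [0.999, -0.046, 0.002, -0.001]
ft_force: [-0.5, -0.2, -0.8]
width: 0.0722
```

```bash
python3 go.py 0.462 0.095 0.18 85;python3 wm.py side 0.085 0.135 0.40 0.60 -0.05 0.15; python3 wm.py wrist 0.09 0.135 0.40 0.60 -0.05 0.15;python3 - <<'E'
from h import *
c=cam("side"); crop(c,200,120,330,220,6,"s5.png")
E
```

```text
t 27.15 pos [0.554  0.0406 0.1947] yawX -5.23 j7 [-1.02  0.3   1.04  1.74 -0.28  1.25 -0.01] w 0.0722 F [-0.5 -0.2 -0.8]
(array([-96.6, -45.7,  14.4]), array([-0.3, -0.1, 89.8]))
[226 152  21  10 157] [461.5861  91.3377  58.6598  17.1471 171.5383] zmed 0.1068 0.1134
[267 155   6  17  89] [552.6008  37.9269  62.4305  13.8072  84.2342] zmed 0.1162 0.1202
[ 112  139   72   19 1242] [464.1948  94.8014  59.3992  13.9985 174.9336] zmed 0.1117 0.1132
[246 165  16  64 953] [554.2124  41.9004  59.1577  13.6672  84.5138] zmed 0.1175 0.1187
```

View pics/s5.png

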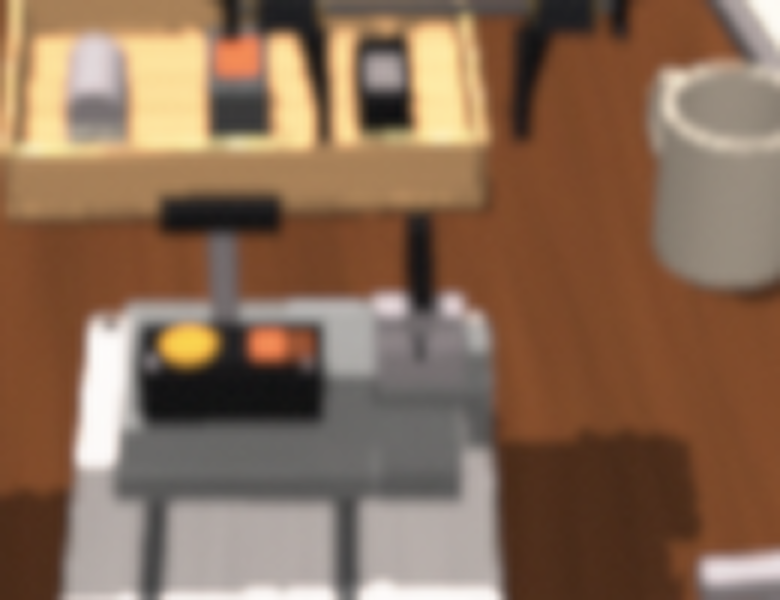

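Call:
apply_moves([
  {"xyz":[-96,-46,10],"rotation":[0,0,-20],"grip":0},
  {"xyz":[-96,-46,10],"rotation":[0,0,-30],"grip":0},
  {"xyz":[-96,-46,10],"rotation":[0,0,-40],"grip":0},
  {"xyz":[-96,-46,10],"rotation":[0,0,-50],"grip":0},
  {"xyz":[-96,-46,10],"rotation":[0,0,-50],"grip":0},
])

```text
time: 27.92
ee_pos: [0.46, 0.0957, 0.1803]
eef_rot: [0.923, 0.384, -0.0, -0.0]
ft_force: [-0.1, -0.4, 0.6]
width: 0.0869
```

```bash
python3 go.py 0.463 0.0948 0.18 85
```

```text
t 27.925 pos [0.46   0.0957 0.1803] yawX 45.15 j7 [-1.31 -0.02  1.02  1.96  0.02  1.19  0.49] w 0.0869 F [-0.1 -0.4  0.6]
(array([1.5, 2.8, 0.3]), array([ -0.1,   0. , -39.9]))
```

Call:
apply_moves([
  {"xyz":[1.5,3,0],"rotation":[0,0,-10],"grip":0},
  {"xyz":[1.5,3,0],"rotation":[0,0,-20],"grip":0},
  {"xyz":[1.5,3,0],"rotation":[0,0,-30],"grip":0},
  {"xyz":[1.5,3,0],"rotation":[0,0,-40],"grip":0},
  {"xyz":[1.5,3,0],"rotation":[0,0,-40],"grip":0},
])

```text
time: 28.55
ee_pos: [0.4624, 0.0946, 0.1793]
eef_rot: [0.737, 0.676, -0.001, -0.001]
ft_force: [-0.5, -0.1, -0.0]
width: 0.0873
```

```bash
python3 wm.py wrist 0.09 0.135 0.40 0.60 -0.05 0.15; python3 go.py 0.463 0.0948 0.094 85
```

```text
[ 248  168   16   67 1018] [462.6995  95.327   59.599   13.4128 175.071 ] zmed 0.1122 0.1134
[178 287  62  17 983] [552.5474  41.8972  59.6766  15.3794  83.0724] zmed 0.1173 0.1187
t 28.6 pos [0.4625 0.0946 0.1795] yawX 84.94 j7 [-1.31 -0.01  1.03  1.96  0.01  1.19  1.2 ] w 0.087 F [-0.2  1.1 -0.3]
(array([ 0.3,  0.6, 85.5]), array([-0.1,  0. , -0.1]))
```

Call:
apply_moves([
  {"xyz":[0.5,0,40],"rotation":[0,0,0],"grip":0},
  {"xyz":[0.5,0,75],"rotation":[0,0,0],"grip":0},
  {"xyz":[0.5,0,85],"rotation":[0,0,0],"grip":0},
  {"xyz":[0.5,0,85],"rotation":[0,0,0],"grip":255},
  {"xyz":[0.5,0,85],"rotation":[0,0,0],"grip":255},
], squeeze=25)

```text
time: 29.22
ee_pos: [0.4632, 0.0953, 0.0956]
eef_rot: [0.738, 0.675, -0.0, -0.0]
ft_force: [-0.2, 0.5, 0.2]
width: 0.074
```

Call:
apply_moves([
  {"xyz":[0,0,0],"rotation":[0,0,0],"grip":255},
  {"xyz":[0,0,0],"rotation":[0,0,0],"grip":255},
  {"xyz":[0,0,0],"rotation":[0,0,0],"grip":255},
  {"xyz":[0,0,0],"rotation":[0,0,0],"grip":255},
  {"xyz":[0,0,0],"rotation":[0,0,0],"grip":255},
])

```text
time: 29.85
ee_pos: [0.4631, 0.0953, 0.0956]
eef_rot: [0.738, 0.675, -0.0, -0.0]
ft_force: [0.4, -0.3, -0.1]
width: 0.0246
```

Call:
apply_moves([
  {"xyz":[0,0,0],"rotation":[0,0,0],"grip":255},
  {"xyz":[0,0,0],"rotation":[0,0,0],"grip":255},
  {"xyz":[0,0,0],"rotation":[0,0,0],"grip":255},
  {"xyz":[0,0,0],"rotation":[0,0,0],"grip":255},
])

```text
time: 30.35
ee_pos: [0.4631, 0.095, 0.0955]
eef_rot: [0.738, 0.675, -0.0, -0.0]
ft_force: [-0.9, -2.5, 0.9]
width: 0.0138
```

```bash
python3 wm.py top 0.025 0.06 0.38 0.59 0.25 0.4;python3 go.py 0.444 -0.124 0.094 85
```

```text
[121 172  21  11 207] [561.968  319.0284  66.2849  33.5119  89.0344] zmed 0.0363 0.0406
[118 195  22  13 232] [481.3978 323.0147  65.0006  35.9347  85.476 ] zmed 0.0423 0.0466
[117 220  20  11 191] [402.5102 331.1858  63.5484  33.0286  89.2614] zmed 0.0379 0.0426
t 30.4 pos [0.4631 0.095  0.0955] yawX 84.87 j7 [-1.25  0.19  1.04  2.05 -0.19  1.01  1.37] w 0.0138 F [ 0.1 -2.7  1.8]
(array([-219.9,    0.6,    1.6]), array([-0.1,  0. , -0.1]))
```

Call:
apply_moves([
  {"xyz":[-20,0,0],"rotation":[0,0,0],"grip":255},
  {"xyz":[-45,0,0],"rotation":[0,0,0],"grip":255},
  {"xyz":[-70,0,0],"rotation":[0,0,0],"grip":255},
  {"xyz":[-95,0,0],"rotation":[0,0,0],"grip":255},
  {"xyz":[-110,0,0],"rotation":[0,0,0],"grip":255},
])

```text
time: 31.02
ee_pos: [0.4527, -0.0155, 0.0955]
eef_rot: [0.738, 0.674, -0.0, -0.001]
ft_force: [-2.7, 4.0, 1.7]
width: 0.0134
```

```bash
python3 go.py 0.444 -0.124 0.0955 85
```

```text
t 31.025 pos [ 0.4527 -0.0155  0.0955] yawX 84.82 j7 [-1.12  0.12  1.13  2.1  -0.13  1.    1.56] w 0.0134 F [-2.7  4.   1.7]
(array([-1.088e+02,  1.100e+00, -1.000e-01]), array([-0.1, -0.1, -0.2]))
```

Call:
apply_moves([
  {"xyz":[-20,0,0],"rotation":[0,0,0],"grip":255},
  {"xyz":[-45,0,0],"rotation":[0,0,0],"grip":255},
  {"xyz":[-70,0,0],"rotation":[0,0,0],"grip":255},
  {"xyz":[-95,0,0],"rotation":[0,0,0],"grip":255},
  {"xyz":[-109,0,0],"rotation":[0,0,0],"grip":255},
])

```text
time: 31.65
ee_pos: [0.4425, -0.1247, 0.0955]
eef_rot: [0.739, 0.674, 0.0, -0.002]
ft_force: [-2.4, 45.3, 16.4]
width: 0.0139
```

```bash
python3 go.py 0.444 -0.124 0.0955 85
```

```text
t 31.65 pos [ 0.4425 -0.1247  0.0955] yawX 84.76 j7 [-0.9   0.17  1.17  2.08 -0.19  1.    1.85] w 0.0139 F [-2.4 45.3 16.4]
(array([0.8, 1.4, 0. ]), array([-0.1, -0.1, -0.2]))
```

Call:
apply_moves([
  {"xyz":[1,0,0],"rotation":[0,0,0],"grip":255},
  {"xyz":[1,0,0],"rotation":[0,0,0],"grip":255},
  {"xyz":[1,0,0],"rotation":[0,0,0],"grip":255},
])

```text
time: 32.02
ee_pos: [0.4426, -0.124, 0.0955]
eef_rot: [0.739, 0.674, -0.0, -0.001]
ft_force: [0.3, -0.2, -1.5]
width: 0.0136
```

```bash
python3 go.py 0.444 -0.124 0.0955 85;python3 - <<'E'
from h import *
c=cam("side"); crop(c,190,130,320,300,4,"s6.png")
E
```

```text
t 32.025 pos [ 0.4426 -0.124   0.0955] yawX 84.77 j7 [-0.9   0.17  1.17  2.08 -0.19  1.    1.85] w 0.0136 F [ 0.3 -0.2 -1.5]
(array([0.1, 1.4, 0. ]), array([-0.1, -0.1, -0.2]))
```

View pics/s6.png

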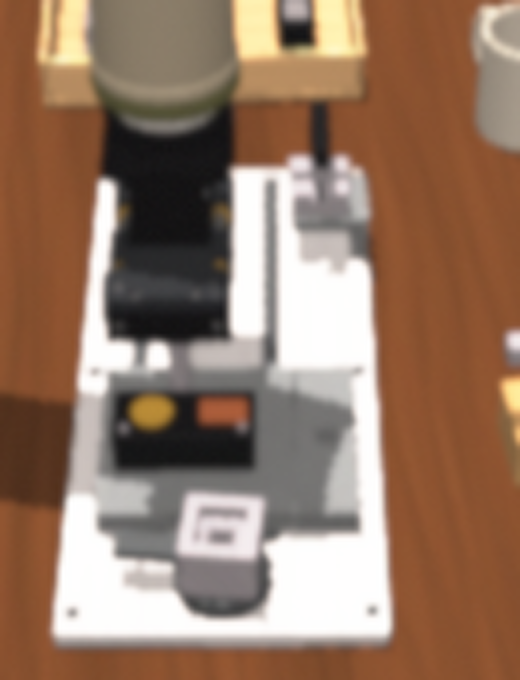

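Call:
apply_moves([
  {"xyz":[0,0,0],"rotation":[0,0,0],"grip":100},
  {"xyz":[0,0,0],"rotation":[0,0,0],"grip":100},
  {"xyz":[0,0,0],"rotation":[0,0,0],"grip":100},
  {"xyz":[0,0,-60],"rotation":[0,0,0],"grip":0},
  {"xyz":[0,0,-110],"rotation":[0,0,0],"grip":0},
])

```text
time: 32.7
ee_pos: [0.4422, -0.125, 0.2061]
eef_rot: [0.739, 0.674, -0.002, -0.001]
ft_force: [1.9, 2.3, -0.1]
width: 0.0558
```

```bash
python3 go.py 0.65 -0.173 0.2 91
```

```text
t 32.7 pos [ 0.4422 -0.125   0.2061] yawX 84.68 j7 [-1.1  -0.21  1.18  1.95  0.21  1.28  1.49] w 0.0558 F [ 1.9  2.3 -0.1]
(array([-28.5, 211.4,   5.3]), array([-0.3,  0.1, -6.3]))
```

Call:
apply_moves([
  {"xyz":[-30,240,10],"rotation":[-0.3,0.1,-6.3],"grip":0},
  {"xyz":[-30,240,10],"rotation":[-0.3,0.1,-6.3],"grip":0},
  {"xyz":[-30,240,10],"rotation":[-0.3,0.1,-6.3],"grip":0},
  {"xyz":[-30,240,10],"rotation":[-0.3,0.1,-6.3],"grip":0},
  {"xyz":[-30,240,10],"rotation":[-0.3,0.1,-6.3],"grip":0},
])

```text
time: 33.33
ee_pos: [0.6627, -0.1728, 0.1951]
eef_rot: [0.7, 0.714, -0.0, -0.0]
ft_force: [0.6, 0.1, 3.0]
width: 0.0865
```

```bash
python3 wm.py wrist 0.085 0.125 0.60 0.76 -0.25 -0.1;python3 go.py 0.68 -0.173 0.17 91; python3 - <<'E'
from h import *
c=cam("top"); crop(c,190,150,340,250,5,"t7.png"); np.savez("pics/t7.npz",**c)
c=cam("side"); crop(c,200,220,300,300,7,"s7.png")
c=cam("wrist"); cv2.imwrite("pics/w7.png",c["img"])
E
```

```text
[246 175  15  69 951] [ 680.6931 -173.6832   68.7059   13.6076    1.3771] zmed 0.1042 0.1054
t 33.375 pos [ 0.667  -0.1746  0.1908] yawX 91.08 j7 [-0.43  0.68  1.    1.36 -0.57  1.4   2.14] w 0.0868 F [-2.6  4.9 -3.2]
(array([ 1.4, 13.1, 20.8]), array([-0.2,  0.2,  0.1]))
```

View pics/t7.png

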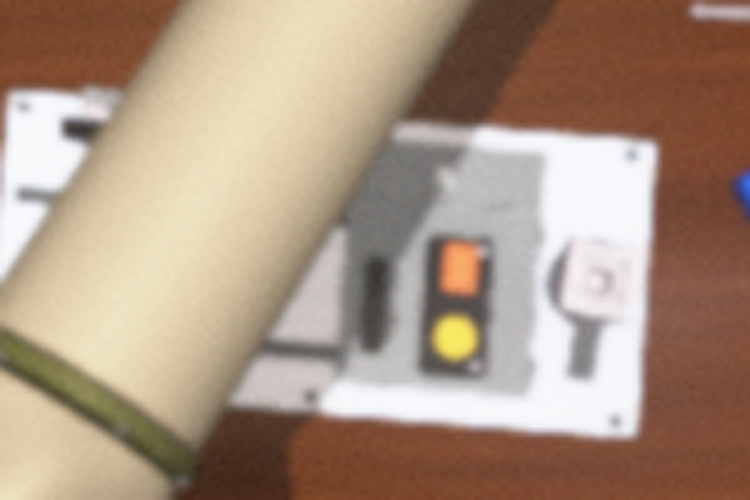

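View pics/s7.png

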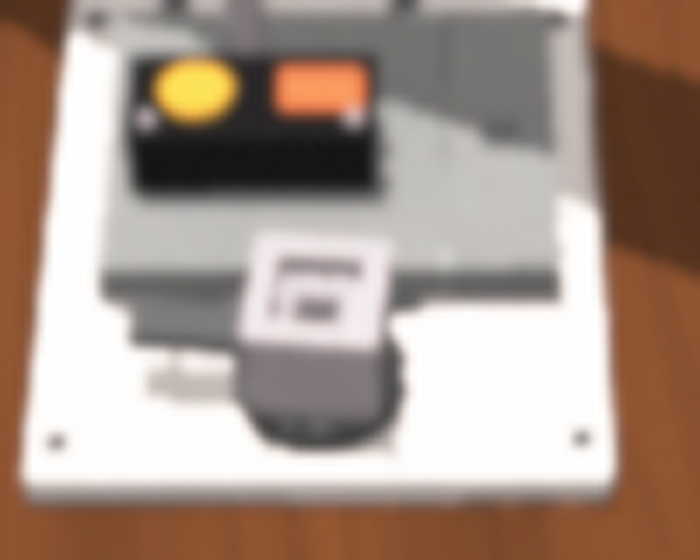

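View pics/w7.png

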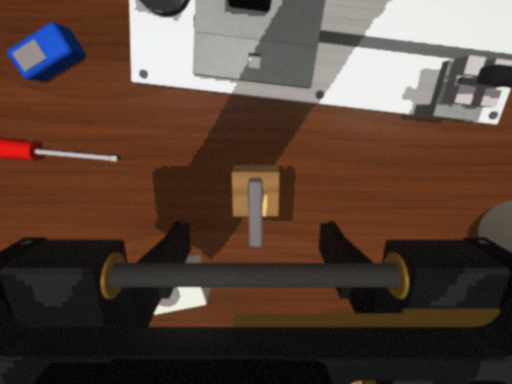

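```bash
python3 go.py 0.681 -0.1737 0.086 91.4; python3 wm.py side 0.0605 0.075 0.40 0.52 -0.32 -0.225;python3 wm.py side 0.0605 0.075 0.40 0.52 -0.32 -0.225; python3 wm.py top 0.055 0.075 0.40 0.52 -0.32 -0.225
```

```text
t 33.525 pos [ 0.6604 -0.1741  0.195 ] yawX 90.92 j7 [-0.45  0.67  1.01  1.38 -0.56  1.4   2.14] w 0.087 F [-0.4 -0.6  0.1]
(array([  0.3,  20.9, 109. ]), array([-0.1,  0.1, -0.5]))
[234 253  22  18 219] [ 458.2498 -273.0744   51.7637   46.3695   79.2706] zmed 0.0646 0.0677
[234 253  22  18 216] [ 458.5379 -273.1772   49.4035   46.1519   79.8692] zmed 0.065 0.0676
[302 198  17  16 161] [ 456.5096 -272.704    46.5464   45.8782   79.0851] zmed 0.0649 0.0693
```

Call:
apply_moves([
  {"xyz":[1,14,20],"rotation":[-0.2,0.2,0],"grip":0},
  {"xyz":[1,14,60],"rotation":[-0.2,0.2,0],"grip":0},
  {"xyz":[1,14,80],"rotation":[-0.2,0.2,0],"grip":0},
  {"xyz":[1,14,85],"rotation":[-0.2,0.2,0],"grip":0},
])

```text
time: 34.17
ee_pos: [0.6735, -0.1707, 0.1114]
eef_rot: [0.701, 0.713, 0.003, -0.0]
ft_force: [0.4, -0.3, 1.7]
width: 0.0871
```

```bash
python3 go.py 0.681 -0.1737 0.086 91.4
```

```text
t 34.175 pos [ 0.6735 -0.1707  0.1114] yawX 90.98 j7 [-0.42  0.75  0.95  1.43 -0.62  1.27  2.17] w 0.0871 F [ 0.4 -0.3  1.7]
(array([-3.3,  7.3, 25.4]), array([ 0.2, -0.3, -0.4]))
```

Call:
apply_moves([
  {"xyz":[-3,7,5],"rotation":[0.2,-0.3,-0.4],"grip":0},
  {"xyz":[-3,7,20],"rotation":[0.2,-0.3,-0.4],"grip":0},
  {"xyz":[-3,7,25],"rotation":[0.2,-0.3,-0.4],"grip":0},
  {"xyz":[-3,7,25],"rotation":[0.2,-0.3,-0.4],"grip":0},
])

```text
time: 34.67
ee_pos: [0.6804, -0.1735, 0.086]
eef_rot: [0.699, 0.716, -0.0, 0.0]
ft_force: [-0.1, 0.9, 1.2]
width: 0.0871
```

```bash
python3 go.py 0.681 -0.1737 0.086 91.4
```

```text
t 34.675 pos [ 0.6804 -0.1735  0.086 ] yawX 91.37 j7 [-0.4   0.79  0.93  1.43 -0.64  1.24  2.19] w 0.0871 F [-0.1  0.9  1.2]
(array([-0.2,  0.6, -0. ]), array([-0.,  0., -0.]))
```

Call:
apply_moves([
  {"xyz":[0,0.5,0],"rotation":[0,0,0],"grip":255},
  {"xyz":[0,0.5,0],"rotation":[0,0,0],"grip":255},
  {"xyz":[0,0.5,0],"rotation":[0,0,0],"grip":255},
  {"xyz":[0,0.5,0],"rotation":[0,0,0],"grip":255},
  {"xyz":[0,0.5,0],"rotation":[0,0,0],"grip":255},
], squeeze=40)

```text
time: 35.3
ee_pos: [0.681, -0.1734, 0.086]
eef_rot: [0.699, 0.716, -0.0, 0.0]
ft_force: [0.8, -0.1, 0.3]
width: 0.045
```

Call:
apply_moves([
  {"xyz":[0,0,0],"rotation":[0,0,0],"grip":255},
  {"xyz":[0,0,0],"rotation":[0,0,0],"grip":255},
  {"xyz":[0,0,0],"rotation":[0,0,0],"grip":255},
  {"xyz":[0,0,0],"rotation":[0,0,0],"grip":255},
  {"xyz":[0,0,0],"rotation":[0,0,0],"grip":255},
])

```text
time: 35.92
ee_pos: [0.681, -0.1734, 0.0861]
eef_rot: [0.699, 0.716, -0.0, 0.0]
ft_force: [0.3, -0.2, -0.1]
width: 0.0138
```

Call:
apply_moves([
  {"xyz":[0,0,0],"rotation":[0,0,0],"grip":255},
  {"xyz":[0,0,0],"rotation":[0,0,0],"grip":255},
  {"xyz":[0,0,0],"rotation":[0,0,0],"grip":255},
])

```text
time: 36.3
ee_pos: [0.681, -0.1735, 0.0861]
eef_rot: [0.699, 0.716, -0.0, 0.0]
ft_force: [-0.4, -1.3, 0.3]
width: 0.0133
```

```bash
python3 go.py 0.681 -0.1737 0.17 91.4
```

```text
t 36.3 pos [ 0.681  -0.1735  0.0861] yawX 91.37 j7 [-0.4   0.79  0.93  1.43 -0.64  1.24  2.18] w 0.0133 F [-0.4 -1.3  0.3]
(array([ -0.3,   0. , -83.9]), array([-0.,  0., -0.]))
```

Call:
apply_moves([
  {"xyz":[0,0,-15],"rotation":[0,0,0],"grip":255},
  {"xyz":[0,0,-35],"rotation":[0,0,0],"grip":255},
  {"xyz":[0,0,-65],"rotation":[0,0,0],"grip":255},
  {"xyz":[0,0,-110],"rotation":[0,0,0],"grip":255},
  {"xyz":[0,0,-110],"rotation":[0,0,0],"grip":255},
])

```text
time: 36.92
ee_pos: [0.6825, -0.1748, 0.2017]
eef_rot: [0.699, 0.715, 0.001, 0.003]
ft_force: [0.3, -0.3, -2.0]
width: 0.0137
```

```bash
python3 go.py 0.457 -0.2735 0.20 79; python3 - <<'E'
from h import *
c=cam("side"); crop(c,260,130,380,270,4,"s8.png")
E
```

```text
t 36.925 pos [ 0.6825 -0.1748  0.2017] yawX 91.36 j7 [-0.41  0.7   0.99  1.31 -0.58  1.42  2.14] w 0.0137 F [ 0.3 -0.3 -2. ]
(array([ -93.4, -227.7,    0.4]), array([ 0.4,  0.1, 12.4]))
```

View pics/s8.png

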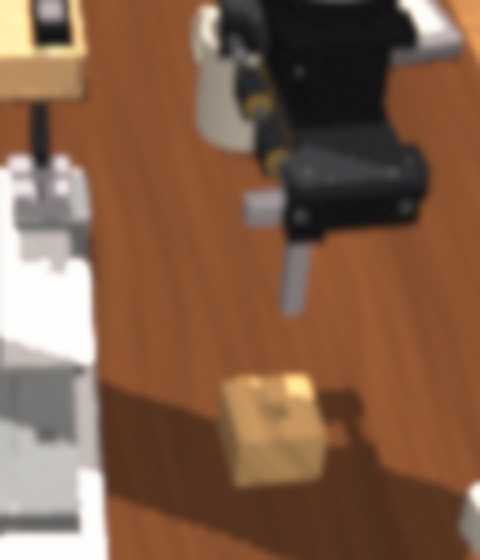

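Call:
apply_moves([
  {"xyz":[-19,-45,0],"rotation":[0,0,3],"grip":255},
  {"xyz":[-38,-90,0],"rotation":[0,0,6],"grip":255},
  {"xyz":[-57,-137,0],"rotation":[0,0,9],"grip":255},
  {"xyz":[-77,-184,0],"rotation":[0.4,0.1,12],"grip":255},
  {"xyz":[-93,-227,0],"rotation":[0.4,0.1,12],"grip":255},
])

```text
time: 37.6
ee_pos: [0.4549, -0.2731, 0.1979]
eef_rot: [0.77, 0.638, -0.001, -0.002]
ft_force: [-0.8, -0.4, -0.5]
width: 0.0134
```

Call:
apply_moves([
  {"xyz":[0,0,0],"rotation":[0,0,0],"grip":255},
  {"xyz":[0,0,0],"rotation":[0,0,0],"grip":255},
])

```text
time: 37.85
ee_pos: [0.4553, -0.2724, 0.1978]
eef_rot: [0.77, 0.638, -0.001, -0.002]
ft_force: [0.6, -0.1, -1.6]
width: 0.0141
```

```bash
python3 go.py 0.457 -0.2735 0.155 79; python3 - <<'E'
from h import *
c=cam("side"); crop(c,190,150,310,300,5,"s9.png"); np.savez("pics/s9.npz",**c)
c=cam("wrist"); cv2.imwrite("pics/w9.png",c["img"]); np.savez("pics/w9.npz",**c)
c=cam("top"); crop(c,260,150,360,250,6,"t9.png"); np.savez("pics/t9.npz",**c)
E
```

```text
t 37.85 pos [ 0.4553 -0.2724  0.1978] yawX 79.31 j7 [-0.61  0.32  1.27  1.8  -0.32  1.27  2.14] w 0.0141 F [ 0.6 -0.1 -1.6]
(array([-0.8,  2.1, 42.8]), array([-0.2, -0.1,  0.3]))
```

View pics/s9.png

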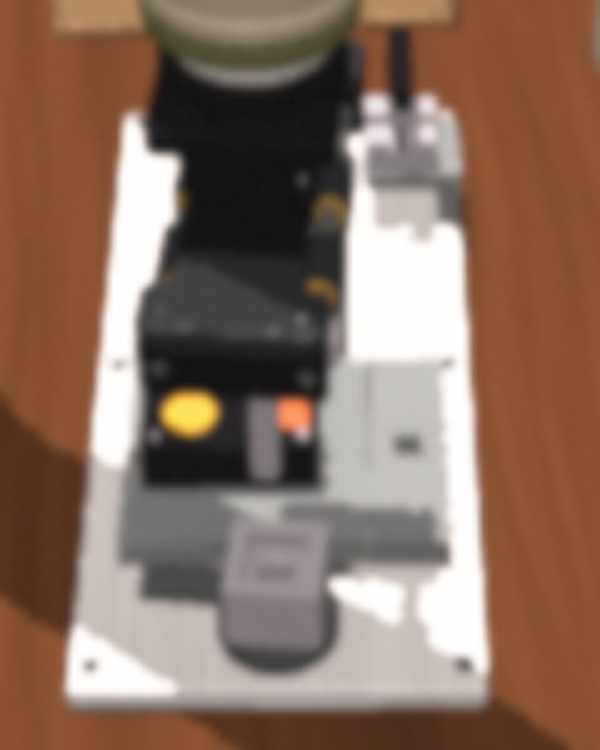

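View pics/w9.png

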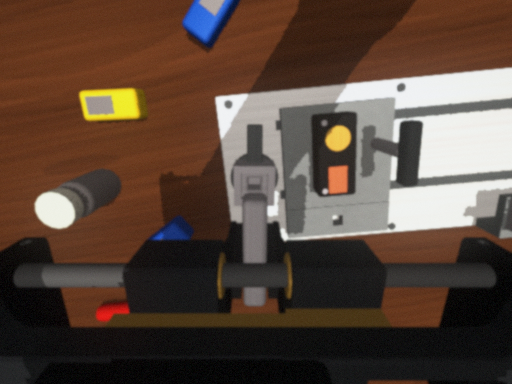

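View pics/t9.png

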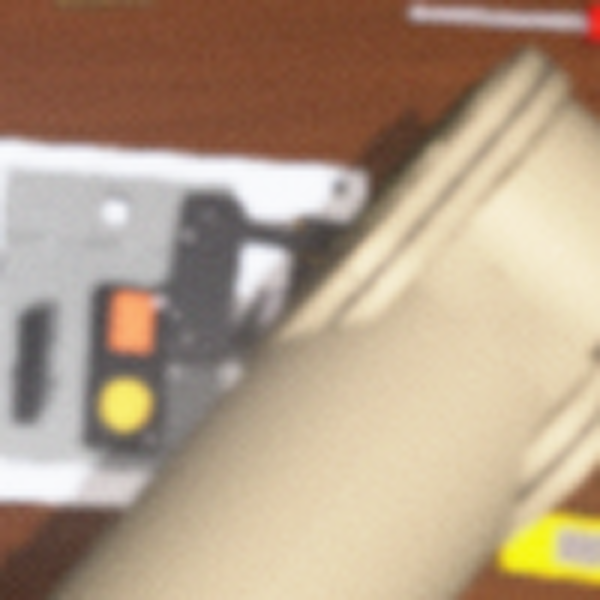

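```bash
python3 - <<'E'
from h import *
c=load("pics/s9.npz"); print(onz(c,243,244.8,0.124)); 
for u,v in ((243,243),(243,240),(243,235)): print(cloud(c)[v,u])
w=load("pics/w9.npz"); P=cloud(w)
m=(P[...,2]>0.11)&(P[...,2]<0.2)&(abs(P[...,0]-.455)<.06)&(abs(P[...,1]+.273)<.06)
q=P[m]; print(len(q))
b=q[(q[:,2]>0.2-0)] if 0 else q
import cv2
(cx,cy),(a,bb),ang=cv2.minAreaRect(q[(q[:,2]>0.15)][:,:2].astype(np.float32)*1000); print(cx,cy,a,bb,ang)
# turret from wrist
m=(P[...,2]>0.060)&(P[...,2]<0.072)&(abs(P[...,0]-.455)<.05)&(abs(P[...,1]+.273)<.05)
(cx,cy),(a,bb),ang=cv2.minAreaRect(P[m][:,:2].astype(np.float32)*1000); print(cx,cy,a,bb,ang)
E
python3 wm.py side 0.0605 0.075 0.40 0.52 -0.32 -0.225;
```

```text
[ 0.45570797 -0.27616954  0.124     ]
[ 0.45578311 -0.27780309  0.13173126]
[ 0.45602038 -0.27802     0.14179549]
[ 0.45648573 -0.27674185  0.15658845]
182
446.3977355957031 -270.5815734863281 31.358858108520508 2.7939743995666504 79.74644470214844
458.781982421875 -272.9313659667969 45.65637969970703 46.51454162597656 78.84141540527344
[234 253  22  18 214] [ 457.9945 -273.4882   51.6287   46.2984   78.7689] zmed 0.065 0.0677
```

```bash
python3 go.py 0.4582 -0.2732 0.150 78.9
```

```text
t 38.05 pos [ 0.4557 -0.2726  0.1978] yawX 79.35 j7 [-0.61  0.33  1.27  1.8  -0.32  1.27  2.14] w 0.0136 F [ 0.7  0.  -1.4]
(array([-0.1,  2.8, 47.8]), array([-0.3,  0. ,  0.5]))
```

Call:
apply_moves([
  {"xyz":[0,2.8,10],"rotation":[-0.3,0,0.5],"grip":255},
  {"xyz":[0,2.8,30],"rotation":[-0.3,0,0.5],"grip":255},
  {"xyz":[0,2.8,48],"rotation":[-0.3,0,0.5],"grip":255},
  {"xyz":[0,2.8,48],"rotation":[-0.3,0,0.5],"grip":255},
])

```text
time: 38.55
ee_pos: [0.457, -0.2728, 0.1479]
eef_rot: [0.773, 0.635, -0.001, -0.001]
ft_force: [1.2, 0.2, -1.2]
width: 0.0138
```

```bash
python3 go.py 0.4582 -0.2732 0.107 78.9;python3 - <<'E'
from h import *
c=cam("side"); crop(c,210,200,290,300,6,"s10.png")
E
```

```text
t 38.55 pos [ 0.457  -0.2728  0.1479] yawX 78.82 j7 [-0.54  0.39  1.21  1.85 -0.39  1.17  2.17] w 0.0138 F [ 1.2  0.2 -1.2]
(array([-0.2,  1.4, 40.9]), array([-0.2,  0. , -0.1]))
```

View pics/s10.png

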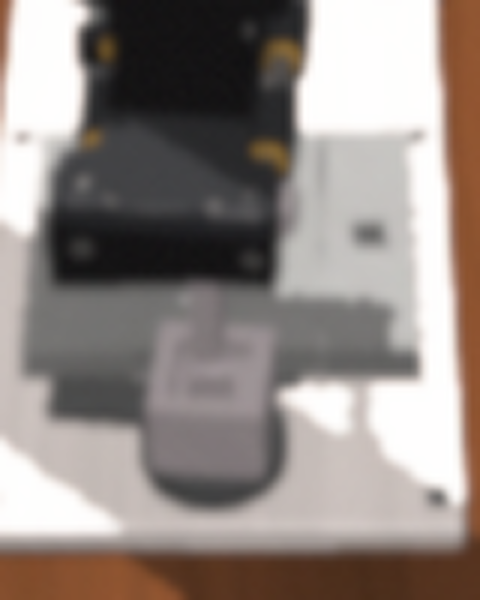

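Call:
apply_moves([
  {"xyz":[0,1.4,10],"rotation":[-0.2,0,0],"grip":255},
  {"xyz":[0,1.4,17],"rotation":[-0.2,0,0],"grip":255},
  {"xyz":[0,1.4,23],"rotation":[-0.2,0,0],"grip":255},
])

```text
time: 38.98
ee_pos: [0.4589, -0.2734, 0.1256]
eef_rot: [0.773, 0.635, 0.001, 0.001]
ft_force: [-0.0, 0.7, -1.6]
width: 0.0142
```

```bash
python3 go.py 0.4582 -0.2732 0.107 78.9
```

```text
t 38.975 pos [ 0.4589 -0.2734  0.1256] yawX 78.82 j7 [-0.51  0.42  1.18  1.88 -0.43  1.13  2.2 ] w 0.0142 F [-0.   0.7 -1.6]
(array([ 0.1, -0.7, 18.6]), array([ 0.1,  0. , -0.1]))
```

Tip is at about 51 mm, i.e. inside the mouth with no contact force. Continue.

Call:
apply_moves([
  {"xyz":[0,-0.5,6],"rotation":[0,0,0],"grip":255},
  {"xyz":[0,-0.5,12],"rotation":[0,0,0],"grip":255},
  {"xyz":[0,-0.5,18],"rotation":[0,0,0],"grip":255},
  {"xyz":[0,-0.5,18.5],"rotation":[0,0,0],"grip":255},
])

```text
time: 39.48
ee_pos: [0.4582, -0.2733, 0.1067]
eef_rot: [0.773, 0.635, 0.0, 0.001]
ft_force: [1.3, -0.5, -0.7]
width: 0.0138
```

```bash
python3 go.py 0.4582 -0.2732 0.107 78.9
```

```text
t 39.475 pos [ 0.4582 -0.2733  0.1067] yawX 78.81 j7 [-0.49  0.44  1.15  1.9  -0.45  1.1   2.22] w 0.0138 F [ 1.3 -0.5 -0.7]
(array([ 0.1, -0. , -0.3]), array([ 0.1,  0. , -0.1]))
```

Call:
apply_moves([
  {"xyz":[0,0,0],"rotation":[0,0,7],"grip":255},
  {"xyz":[0,0,0],"rotation":[0,0,14],"grip":255},
])

```text
time: 39.72
ee_pos: [0.4582, -0.2732, 0.1068]
eef_rot: [0.845, 0.534, 0.001, 0.001]
ft_force: [-1.8, 0.6, -1.5]
width: 0.0136
```

```bash
python3 go.py 0.4582 -0.2732 0.107 5
```

```text
t 39.725 pos [ 0.4582 -0.2732  0.1068] yawX 64.59 j7 [-0.52  0.48  1.2   1.9  -0.5   1.11  2.01] w 0.0136 F [-1.8  0.6 -1.5]
(array([ 0. , -0. , -0.2]), array([ 0.1, -0.1, 59.6]))
```

Call:
apply_moves([
  {"xyz":[0,0,0],"rotation":[0,0,9],"grip":255},
  {"xyz":[0,0,0],"rotation":[0,0,18],"grip":255},
])

```text
time: 39.98
ee_pos: [0.4582, -0.2731, 0.1068]
eef_rot: [0.919, 0.393, 0.001, 0.0]
ft_force: [0.1, -0.1, -3.9]
width: 0.0136
```

```bash
python3 go.py 0.4582 -0.2732 0.107 5
```

```text
t 39.975 pos [ 0.4582 -0.2731  0.1068] yawX 46.31 j7 [-0.55  0.53  1.26  1.9  -0.56  1.14  1.74] w 0.0136 F [ 0.1 -0.1 -3.9]
(array([-0. ,  0.1, -0.2]), array([ 0.1, -0.1, 41.3]))
```

Call:
apply_moves([
  {"xyz":[0,0,0],"rotation":[0,0,6],"grip":255},
  {"xyz":[0,0,0],"rotation":[0,0,11],"grip":255},
])

```text
time: 40.22
ee_pos: [0.4582, -0.273, 0.1068]
eef_rot: [0.953, 0.302, 0.0, 0.0]
ft_force: [-0.7, 0.5, -2.7]
width: 0.0137
```

```bash
sed -i 's/np.round(s\["joint_positions"\],2)/np.round(s["joint_positions"],3)/' go.py; python3 go.py 0.4582 -0.2732 0.107 5
```

```text
t 40.225 pos [ 0.4582 -0.273   0.1068] yawX 35.15 j7 [-0.558  0.548  1.285  1.897 -0.581  1.145  1.56 ] w 0.0137 F [-0.7  0.5 -2.7]
(array([-0. ,  0.2, -0.2]), array([ 0. , -0. , 30.1]))
```

Call:
apply_moves([
  {"xyz":[0,0,0],"rotation":[0,0,4],"grip":255},
  {"xyz":[0,0,0],"rotation":[0,0,7],"grip":255},
])

```text
time: 40.48
ee_pos: [0.4581, -0.273, 0.1068]
eef_rot: [0.97, 0.242, 0.0, 0.0]
ft_force: [-0.4, 0.8, -1.9]
width: 0.0137
```

```bash
python3 go.py 0.4582 -0.2732 0.107 5
```

```text
t 40.475 pos [ 0.4581 -0.273   0.1068] yawX 28.05 j7 [-0.562  0.557  1.294  1.897 -0.591  1.149  1.444] w 0.0137 F [-0.4  0.8 -1.9]
(array([-0. ,  0.2, -0.2]), array([ 0., -0., 23.]))
```

Call:
apply_moves([
  {"xyz":[0,0,0],"rotation":[0,0,6],"grip":255},
  {"xyz":[0,0,0],"rotation":[0,0,10],"grip":255},
])

```text
time: 40.72
ee_pos: [0.4582, -0.273, 0.1068]
eef_rot: [0.988, 0.156, 0.0, 0.0]
ft_force: [-0.1, -0.3, -2.2]
width: 0.0135
```

```bash
python3 go.py 0.4582 -0.2732 0.107 5
```

```text
t 40.725 pos [ 0.4582 -0.273   0.1068] yawX 17.91 j7 [-0.566  0.567  1.304  1.897 -0.602  1.154  1.275] w 0.0135 F [-0.1 -0.3 -2.2]
(array([-0.1,  0.2, -0.2]), array([ 0. , -0. , 12.9]))
```

Saturating well below the limit (1.304). Finish the turn.

Call:
apply_moves([
  {"xyz":[0,0,0],"rotation":[0,0,6],"grip":255},
  {"xyz":[0,0,0],"rotation":[0,0,11],"grip":255},
  {"xyz":[0,0,0],"rotation":[0,0,13],"grip":255},
  {"xyz":[0,0,0],"rotation":[0,0,13],"grip":255},
])

```text
time: 41.22
ee_pos: [0.4582, -0.273, 0.1068]
eef_rot: [0.999, 0.043, 0.0, 0.0]
ft_force: [-0.2, -0.6, -3.3]
width: 0.0136
```

```bash
python3 go.py 0.4582 -0.2732 0.107 5;  python3 -c "
from h import *
print(r.read_state()['torque'])"
```

```text
t 41.225 pos [ 0.4582 -0.273   0.1068] yawX 4.97 j7 [-0.569  0.575  1.312  1.897 -0.612  1.158  1.057] w 0.0136 F [-0.2 -0.6 -3.3]
(array([-0. ,  0.2, -0.2]), array([ 0., -0., -0.]))
[-0.11381837 -0.01743302  0.04382869]
```

Call:
apply_moves([
  {"xyz":[0,0,0],"rotation":[0,0,5],"grip":255},
  {"xyz":[0,0,0],"rotation":[0,0,9],"grip":255},
  {"xyz":[0,0,0],"rotation":[0,0,9],"grip":255},
])

```text
time: 41.6
ee_pos: [0.4582, -0.273, 0.1068]
eef_rot: [0.999, -0.034, 0.0, 0.0]
ft_force: [-0.5, -0.4, -3.1]
width: 0.0137
```

```bash
python3 go.py 0.4582 -0.2732 0.107 -6;  python3 -c "
from h import *
print(r.read_state()['torque'])
c=cam('side'); crop(c,200,210,300,300,7,'s11.png')"; python3 wm.py side 0.0605 0.075 0.40 0.52 -0.32 -0.225
```

```text
t 41.6 pos [ 0.4582 -0.273   0.1068] yawX -3.94 j7 [-0.571  0.579  1.316  1.897 -0.616  1.16   0.905] w 0.0137 F [-0.5 -0.4 -3.1]
(array([-0. ,  0.2, -0.2]), array([ 0. , -0. ,  2.1]))
[-0.1337647   0.00670966  0.07881259]
[233 254  24  18 180] [ 458.8013 -273.9236   47.2562   46.7594  101.9638] zmed 0.065 0.068
```

View pics/s11.png

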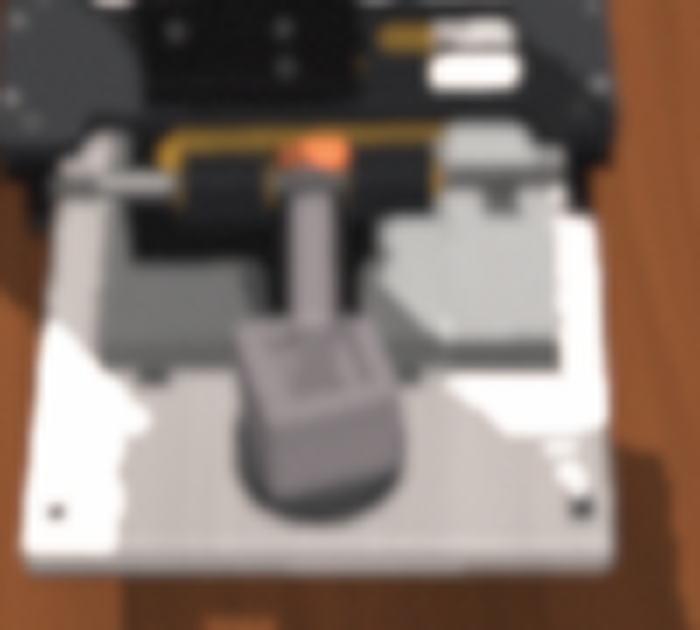

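Call:
apply_moves([
  {"xyz":[0,0,0],"rotation":[0,0,4],"grip":255},
  {"xyz":[0,0,0],"rotation":[0,0,7],"grip":255},
  {"xyz":[0,0,0],"rotation":[0,0,7],"grip":255},
])

```text
time: 42.08
ee_pos: [0.4583, -0.273, 0.1068]
eef_rot: [0.996, -0.094, 0.0, 0.0]
ft_force: [-0.5, -0.9, -2.6]
width: 0.0137
```

```bash
python3 go.py 0.4582 -0.2732 0.107 -12;  python3 -c "
from h import *
print(r.read_state()['torque'])"; python3 wm.py side 0.0605 0.075 0.40 0.52 -0.32 -0.225
```

```text
t 42.075 pos [ 0.4583 -0.273   0.1068] yawX -10.8 j7 [-0.572  0.582  1.319  1.897 -0.619  1.161  0.787] w 0.0137 F [-0.5 -0.9 -2.6]
(array([-0. ,  0.2, -0.2]), array([ 0. , -0.1,  1.2]))
[-0.17549671  0.00914112  0.04922984]
[234 252  23  20 175] [ 458.3635 -273.5641   48.022    46.4995   96.1085] zmed 0.0648 0.0678
[242 259   6   6  25] [ 458.1451 -277.1175   13.0572    6.2722    9.8141] zmed 0.0669 0.0743
```

Call:
apply_moves([
  {"xyz":[0,0,0],"rotation":[0,0,3],"grip":255},
  {"xyz":[0,0,0],"rotation":[0,0,3],"grip":255},
])

```text
time: 42.38
ee_pos: [0.4583, -0.2729, 0.1068]
eef_rot: [0.993, -0.119, 0.0, 0.0]
ft_force: [-0.5, 0.1, -3.5]
width: 0.0135
```

```bash
python3 go.py 0.4582 -0.2732 0.107 -12;  python3 -c "
from h import *
print(r.read_state()['torque'])"
```

```text
t 42.375 pos [ 0.4583 -0.2729  0.1068] yawX -13.65 j7 [-0.572  0.582  1.319  1.897 -0.62   1.161  0.738] w 0.0135 F [-0.5  0.1 -3.5]
(array([ 0. ,  0.3, -0.2]), array([ 0. , -0.1, -1.7]))
[-0.25137937  0.0502888   0.15535745]
```

Call:
apply_moves([
  {"xyz":[0,0,0],"rotation":[0,0,-1],"grip":90},
  {"xyz":[0,0,0],"rotation":[0,0,-1],"grip":90},
  {"xyz":[0,0,0],"rotation":[0,0,-1],"grip":90},
  {"xyz":[0,0,0],"rotation":[0,0,-1],"grip":90},
  {"xyz":[0,0,0],"rotation":[0,0,-1],"grip":90},
])

```text
time: 43.0
ee_pos: [0.4583, -0.273, 0.1069]
eef_rot: [0.994, -0.11, 0.0, 0.0]
ft_force: [0.5, 0.9, 0.5]
width: 0.0531
```

Call:
apply_moves([
  {"xyz":[0,0,-15],"rotation":[0,0,0],"grip":90},
  {"xyz":[0,0,-40],"rotation":[0,0,0],"grip":90},
  {"xyz":[0,0,-70],"rotation":[0,0,0],"grip":90},
])

```text
time: 43.38
ee_pos: [0.4579, -0.2729, 0.1773]
eef_rot: [0.994, -0.11, -0.0, 0.0]
ft_force: [1.0, 0.1, 0.2]
width: 0.056
```

```bash
python3 go.py 0.45 -0.05 0.2 -12
```

```text
t 43.375 pos [ 0.4579 -0.2729  0.1773] yawX -12.66 j7 [-0.618  0.404  1.32   1.822 -0.414  1.241  0.601] w 0.056 F [1.  0.1 0.2]
(array([ -56.6, -215.7,  -22.9]), array([ 0.1, -0. , -0.7]))
```

Call:
apply_moves([
  {"xyz":[-20,-40,-30],"rotation":[0,0,0],"grip":90},
  {"xyz":[-30,-90,-30],"rotation":[0,0,0],"grip":90},
  {"xyz":[-40,-150,-30],"rotation":[0,0,0],"grip":90},
  {"xyz":[-50,-200,-30],"rotation":[0,0,0],"grip":90},
  {"xyz":[-50,-240,-30],"rotation":[0,0,0],"grip":90},
])

```text
time: 44.0
ee_pos: [0.4614, -0.0243, 0.2075]
eef_rot: [0.994, -0.109, 0.0, -0.002]
ft_force: [0.5, -1.3, 1.4]
width: 0.0563
```

```bash
python3 go.py 0.45 -0.05 0.2 -12; python3 wm.py side 0.085 0.14 0.40 0.60 -0.32 0.15; python3 wm.py top 0.085 0.14 0.40 0.60 -0.32 -0.15; python3 wm.py side 0.0605 0.075 0.40 0.52 -0.32 -0.225; python3 wm.py top 0.025 0.06 0.38 0.59 0.25 0.4
python3 - <<'E'
from h import *
c=cam("side"); crop(c,190,100,340,300,3,"s12.png"); crop(c,200,180,300,300,6,"s12b.png")
c=cam("top"); crop(c,90,110,340,260,3,"t12.png")
E
```

```text
t 44.0 pos [ 0.4614 -0.0243  0.2075] yawX -12.48 j7 [-1.151 -0.131  1.061  1.946  0.117  1.261 -0.347] w 0.0563 F [ 0.5 -1.3  1.4]
(array([-5.6, 27.6,  7.4]), array([-0.2, -0. , -0.5]))
[267 155   6  17  89] [552.8848  38.6271  61.8211  13.9717  83.7155] zmed 0.1159 0.1197
[222 203  24  11 199] [ 442.0332 -125.8384   58.6738   17.9933  175.0618] zmed 0.1079 0.1137
[240 233   9  27 182] [ 458.3352 -273.4449   73.4595   13.9578   78.2756] zmed 0.1241 0.1273
[302 201  23   8 113] [ 456.0993 -272.4854   69.5704   13.9456   77.9275] zmed 0.1245 0.1279
[234 253  22  18 183] [ 458.2598 -273.4227   50.1135   45.8713   94.3039] zmed 0.0647 0.0678
[242 258   6   6  25] [ 458.8239 -277.9655   13.7416    6.9979   19.3901] zmed 0.0697 0.0743
[122 169  21   5 100] [581.629  314.2903  66.3533  14.5221  89.932 ] zmed 0.0354 0.0397
[118 195  22  12 227] [481.4294 322.2687  64.5106  36.2176  85.4461] zmed 0.0427 0.0471
[117 220  20  11 186] [402.5012 331.0291  63.1717  32.9879  89.15  ] zmed 0.0379 0.0434
```

View pics/s12b.png

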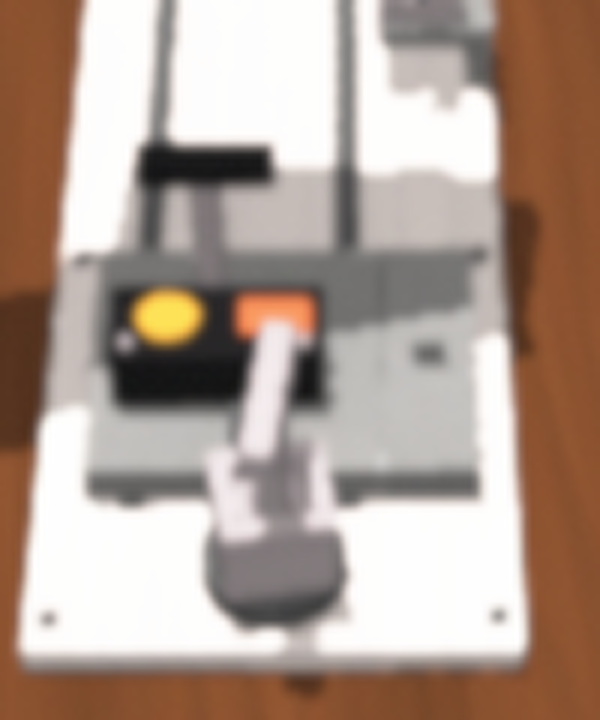

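View pics/t12.png

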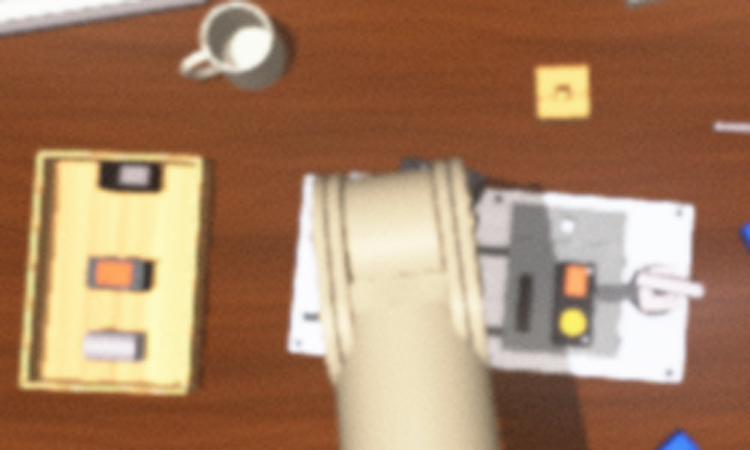

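View pics/s12.png

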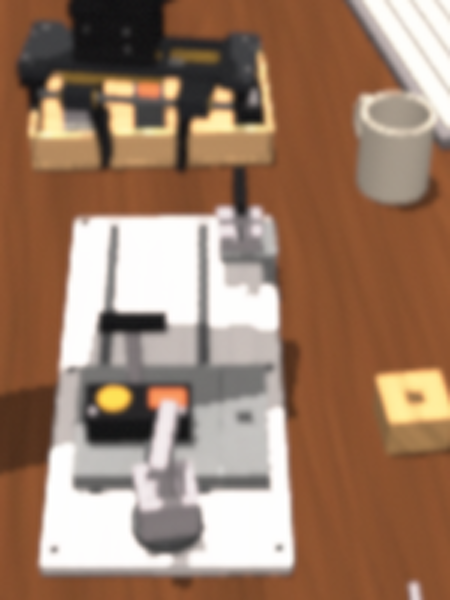

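Call:
apply_moves([
  {"xyz":[0,0,-20],"rotation":[0,0,0],"grip":90},
  {"xyz":[0,0,-20],"rotation":[0,0,0],"grip":90},
  {"xyz":[0,0,-20],"rotation":[0,0,0],"grip":90},
])

```text
time: 44.68
ee_pos: [0.4614, -0.0298, 0.2265]
eef_rot: [0.994, -0.112, -0.0, 0.0]
ft_force: [1.2, 0.8, 0.2]
width: 0.0559
```

```bash
python3 -c "
from bench import r
print(r.close_job())"
```

```text
the job is handed in; nothing more can be done
None
```

I finished every step in order and handed the job in at about 44.7 s. I never saw or touched a heatsink, so only the motor, adaptor and transformer needed clearing.

**What I did:** I lifted the three parts into the tray. I then raised the plunger, turned it 90° clockwise and let it rest in its notch. I slid the carriage 220 mm to its far stop, pushed the key into the clamp socket, turned it clockwise to the stop and let go.

**Last camera checks:**

| Item | Measured | Required |
|---|---|---|
| Plunger lift | 10–11 mm, resting by itself | 8–14 mm |
| Plunger turn | about 90° from its start (T-bar within about 1° of the stand's y axis) | over 1.3 rad (74°) |
| Carriage | at its far stop; handle at (0.442, −0.126) m | within 10 mm of the stop |
| Clamp turn | about 1.40 rad | over 1.2 rad (stop at 1.4) |
| Key | about 23 mm deep, upright, on the socket axis to about 2 mm | 18 mm or more, within 5 mm |
| Parts | all three in the tray | all in the tray |

**What went wrong or differed:**
- My first grasp of the motor missed because I lifted before the fingers had shut. The motor did not move, and the second grasp held.
- The carriage met its stop with a brief 45 N reading at the wrist, under the 120 N limit.
- While the arm was elsewhere, the adaptor shifted about 2 cm inside the tray. It stayed flat and inside, so I left it.
- During the key turn the third joint came close to its 1.34 rad limit, peaking at 1.32.
- The mug was clear of every move and looked unmoved. I did not measure the mug, glue jar or screwdriver at the end.

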